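Load a reader's filter bay and lock its access cover

ROBOT

A 6-joint arm with a two-finger parallel gripper is mounted at the origin on the work surface; the furniture and walls round the work are solid. World frame = base frame: x ahead of the robot, y to its left, z up, the work surface at z = 0. Lengths are in m, angles in degrees, forces in N, time in s.
With the tool pointing down it reaches from about 0.25 to 0.725 m from the base axis. Payload 9.7 kg.
Tool frame: the origin (TCP) lies at the centre of the arm's flange, where the gripper is bolted on; the fingertips stand 173 mm ahead of it and the grasp point (between the pads) lies 155 mm ahead of it; z points along the fingers, y is the line along which they close (so a half turn about z gives the same grasp; the last joint's range is limited). The gripper opens to 85 mm and grips with 20 to 120 N. Pads are 22 mm wide; open, the fingers measure 114 mm over their backs; the gripper's body (76 mm by 85 mm) begins 54 mm behind the grasp point. The pads swing forward as they close: fully open they stand 13 mm farther back than shut.
Start: joints at [-72.766, 4.979, 10.078, 95.1, 0, 90], TCP at [0.163, -0.525, 0.405] pointing down, gripper open.
Joint ranges: [-179.16, 179.16], [-48.56, 103.87], [-65.8, 70.77], [-126.05, 130.52], [-82.76, 87.17], [-180, 180]. Speed limits (degrees/s): [127.2, 127.2, 147.25, 180, 180, 180].

INTERFACE

Orientations are given as [roll, pitch, yaw] about the fixed x, y, z axes, in that order (R = Rz(yaw) Ry(pitch) Rx(roll)).
In Python, from workcell import monitor, camera, get_calibration, bot gives the robot as it stands.
- The arm moves only by the tool carry_out, never from a script. Its argument "targets" is text: rows parted by semicolons, each of 7 numbers parted by spaces: the shift along the tool's x, y, z in units of 0.04 m (1.0 is 0.04 m), then the turn, a rotation vector about the tool's x, y, z in units of 0.1 rad (1.0 is 0.1 rad), then the opening, from -1 (shut) to 1 (fully open), so that 0 is half open. A call has exactly 8 rows; each row shifts and turns the commanded pose from where the row before left it, along the tool's axes as they then stand; what a row does not reach is not made up. A row lasts 1/12 s, in which the tool goes at most 41.7 mm and 7.16 degrees, less where a joint would pass 70% of its speed; a pose out of reach is approached as far as the arm can. A call with a number of a shift or a turn outside -1 to 1 is refused whole. A call with a gripper value outside its range is refused whole. The fingers move at their own pace and stop on an object; "newtons" is the grip in N (left out, the last holds). Time passes only in rows, so rows that do not move let the fingers close, or fill a call up. It gives the time, the measured TCP pose, the force, the opening and the grip force at its end, in the units of the state.
- monitor.get_obs(): the state, without advancing time (a new reading comes with each control period).
- camera(name): name is "side" or "top"; returns the picture (384x512x3 uint8, red, green, blue); there is no depth.
- get_calibration(name): a dict with "fx", "fy", "cx", "cy" (pixels), "view" (4x4, takes a point from world to camera coordinates). Camera axes: x right, y down, z forward; pixel columns grow to the right and rows downward; lengths in m; the calibration is good to about 2 mm. A picture is of the moment at which its call begins. get_calibration takes no time and is no camera call.
- bot.job_done(): hands the job in; it is judged then, once.
The state is a dict: "time": time; "q": joint angles; "qd": joint speeds; "joint_efforts": joint torques, N m; "ee_pos": TCP position; "tcp_rot": TCP orientation; "wrist_force": force on the tool from outside, world axes, zero at the start; "torque": the same for the moment, N m; "opening": finger opening in m; "grasp_force": force on a finger pad.
Only numpy, scipy, OpenCV 4.12 (cv2) and the standard library are available. Lean on these libraries where they do the work, as an engineer would, in place of code of your own. Each camera call takes 0.05 s, during which the arm holds its last target. There are 200 camera calls.

TASK

Get the bench reader ready: lift its loose access cover off, lay it flat on the clear bench to the right, and seat every filter cartridge that lies on the bench in a bay of its own (any bay), shuffling it until it drops fully home on its key. Then put the cover back, fully down, push each of its two sprung studs in and turn it clockwise until it locks and stays down, and last of all press the ready button on the reader's ledge right in and let go. Leave the bottle and the beaker where they stand.

Things in the scene. Friction and masses are not known exactly. Their poses are not given: they have to be found in the camera images.
- reader_top (a point): The reader: fixed white open-topped box, 222 (x) x 78 (y) x 60 mm high, walls 4 to 5 mm. This point is the middle of its top rim, 60 mm above the bench; z up. Inside are three bays in a row along x; on its +y side a ledge 120 x 44 x 30 mm high carries the ready button.
- reader: The reader again, origin under its middle. In each end, 91 mm from the middle along x, is a stud's receptacle: two steel jaws, tops 4 mm below the rim, 8 mm thick, with a slot 10 mm wide between them that runs along x. A stud's pin passes down the slot and, turned, locks under the jaws. Clear bench for the cover: round x 0.455, y -0.25.
- bay_0 (a point): Bay at the reader's -x end: pocket 44 (x) x 68 (y) mm, open above. This point is the middle of its floor, 12 mm above the bench, 50 mm from the reader's middle; axes as the reader's. Walls between bays are 14 mm high, the reader's walls 48 mm (above this floor). A key rib 8 mm wide, 6 mm deep, 14 mm high stands on the +y wall, 8 mm to +x of the middle.
- bay_1 (a point): Middle bay, as bay_0, at the reader's middle.
- bay_2 (a point): Bay at the reader's +x end, as bay_0.
- cart_0 (a point): Filter cartridge (2 or 3 present, all alike), 0.12 kg, 44 mm high: black block 40 (x) x 64 (y) x 18 mm, on it a grip bar 12 (x) x 44 (y) x 26 mm high, 4 mm to -y of the block's middle. This point is its centre, 22 mm above its underside; z up. A notch 12 mm wide, 8 mm deep in its +y edge, 8 mm to +x of the middle, is its key.
- cart_1 (a point): Filter cartridge, as cart_0. It fits a bay only with its axes along the bay's, with 2 mm play all round; home, it rests on the bay's floor with this point 22 mm over the bay's point.
- cart_2 (a point): Filter cartridge, as cart_0 and cart_1.
- cover_handle (a point): Access cover, 0.4 kg: grey plate 233 (x) x 89 (y) x 6 mm with a 14 mm deep skirt below. A black handle ridge 70 (x) x 12 (y) x 30 mm high stands on its middle; this point is the ridge's centre, 15 mm above the plate's top. The skirt goes over the outside of the reader's rim, 2.5 mm play on each side, either way round; home, this point is 21 mm above the rim.
- cover_seat (a point): Middle of the underside of the cover's plate, 21 mm below cover_handle; z up. Home, it coincides with reader_top.
- stud_0_wing (a point): Stud at the cover's -x end, 91 mm from its middle: wing 40 (x) x 10 (y) x 24 mm high on a flange of 38 mm diameter, 4 mm thick. This point is the wing's centre, 12 mm above the flange's top, 33 mm above the plate's underside when out; it moves and turns with the stud. Its cross pin below the plate, 24 x 4 x 4 mm along x, reaches 10 mm below the plate when out.
- stud_0 (a joint): How far this stud is pushed in, m: 0 out, 0.010 at its stop; spring 5 N (out) to 10 N (in). On the reader it turns only while pushed in over 6 mm; turned to its end and let go it springs back to about 0.006 and stays, locked. Not locked, it springs back to 0.
- stud_0_turn (a joint): Turn of this stud, rad, clockwise from above: 0 with the wing along the cover's x (starts at 0 to 0.1), 1.45 at its stop; stiff, it stays where it is left.
- stud_1_wing (a point): Stud at the cover's +x end, 91 mm from its middle: wing 40 (x) x 10 (y) x 24 mm high on a flange of 38 mm diameter, 4 mm thick. This point is the wing's centre, 12 mm above the flange's top, 33 mm above the plate's underside when out; it moves and turns with the stud. Its cross pin below the plate, 24 x 4 x 4 mm along x, reaches 10 mm below the plate when out.
- stud_1 (a joint): How far this stud is pushed in, m: 0 out, 0.010 at its stop; spring 5 N (out) to 10 N (in). On the reader it turns only while pushed in over 6 mm; turned to its end and let go it springs back to about 0.006 and stays, locked. Not locked, it springs back to 0.
- stud_1_turn (a joint): Turn of this stud, rad, clockwise from above: 0 with the wing along the cover's x (starts at 0 to 0.1), 1.45 at its stop; stiff, it stays where it is left.
- ready_top (a point): Ready button on the reader's ledge: a round grey button of 30 mm diameter that is pressed straight down; this point is the middle of its top.
- ready (a joint): Travel of the ready button, m: 0 out, 0.006 fully pressed (5 N); springs back.
- bottle_red: Bystander: small glass bottle with a round cap, 52 mm wide, 98 mm high, origin at its foot.
- beaker: Bystander: glass beaker, 54 mm wide, 68 mm high, origin at its foot.
- cover: The access cover again; origin in the middle of the lower edge plane of its skirt, 14 mm below cover_seat. It starts lying on the reader, not locked.
Things that resemble listed ones, but are neither listed nor needed, are in the scene too. Leave any green look-alike of the part that bears cart_2 alone.

How it is judged (in metres and radians):
On the way, in this order (a step that is already met when the one before it is completed fails the run):
1. the cover is off the reader and laid flat on the bench (height (world z) of cover below 0.006 m and horizontal distance between cover_seat and reader_top above 0.1 m and linear speed of cover below 0.02 m/s), for 0.2 s.
2. every cartridge is fully home in a bay of its own (((horizontal distance between cart_0 and bay_0 below 0.005 m and z of cart_0 in the frame of bay_0 below 0.0245 m and angle between the y axis of cart_0 and the y axis of bay_0, either way round below 0.12 rad and angle between cart_0's own z axis and vertical below 0.06 rad) or (horizontal distance between cart_0 and bay_1 below 0.005 m and z of cart_0 in the frame of bay_1 below 0.0245 m and angle between the y axis of cart_0 and the y axis of bay_1, either way round below 0.12 rad and angle between cart_0's own z axis and vertical below 0.06 rad) or (horizontal distance between cart_0 and bay_2 below 0.005 m and z of cart_0 in the frame of bay_2 below 0.0245 m and angle between the y axis of cart_0 and the y axis of bay_2, either way round below 0.12 rad and angle between cart_0's own z axis and vertical below 0.06 rad)) and ((horizontal distance between cart_1 and bay_0 below 0.005 m and z of cart_1 in the frame of bay_0 below 0.0245 m and angle between the y axis of cart_1 and the y axis of bay_0, either way round below 0.12 rad and angle between cart_1's own z axis and vertical below 0.06 rad) or (horizontal distance between cart_1 and bay_1 below 0.005 m and z of cart_1 in the frame of bay_1 below 0.0245 m and angle between the y axis of cart_1 and the y axis of bay_1, either way round below 0.12 rad and angle between cart_1's own z axis and vertical below 0.06 rad) or (horizontal distance between cart_1 and bay_2 below 0.005 m and z of cart_1 in the frame of bay_2 below 0.0245 m and angle between the y axis of cart_1 and the y axis of bay_2, either way round below 0.12 rad and angle between cart_1's own z axis and vertical below 0.06 rad)) and ((horizontal distance between cart_2 and bay_0 below 0.005 m and z of cart_2 in the frame of bay_0 below 0.0245 m and angle between the y axis of cart_2 and the y axis of bay_0, either way round below 0.12 rad and angle between cart_2's own z axis and vertical below 0.06 rad) or (horizontal distance between cart_2 and bay_1 below 0.005 m and z of cart_2 in the frame of bay_1 below 0.0245 m and angle between the y axis of cart_2 and the y axis of bay_1, either way round below 0.12 rad and angle between cart_2's own z axis and vertical below 0.06 rad) or (horizontal distance between cart_2 and bay_2 below 0.005 m and z of cart_2 in the frame of bay_2 below 0.0245 m and angle between the y axis of cart_2 and the y axis of bay_2, either way round below 0.12 rad and angle between cart_2's own z axis and vertical below 0.06 rad))), for 0.2 s.
3. the cover is fully down on the reader and both studs are pushed in and locked (all of step 2 and horizontal distance between cover_seat and reader_top below 0.006 m and z of cover_seat in the frame of reader_top below 0.003 m and angle between cover_seat's own z axis and vertical below 0.04 rad and value of joint each of stud_0, stud_1 above 0.004 m and value of joint each of stud_0_turn, stud_1_turn above 1.1 rad), for 0.2 s.
4. the ready button is pressed in (value of joint ready above 0.004 m), for 0.05 s.
At the end, for the whole second after the job is handed in: Every cartridge present is home in a bay (within 5 mm, 2.5 mm of height and 0.12 rad), the cover is down on the reader (within 6 mm, at most 3 mm up, level), both studs are locked (in by over 4 mm, turned over 1.1 rad) and the button is out again (all of step 3 and linear speed of cover below 0.02 m/s and value of joint ready below 0.002 m); the robot touches nothing.
It fails at once if the bottle or the beaker is moved more than 3 cm or tipped (distance of any of bottle_red, beaker from where it was at the start of the episode above 0.03 m or angle between any of bottle_red, beaker's own z axis and vertical above 0.5 rad).
Of cartridge_0, cartridge_1, cartridge_2 only 2 to 3 are there at a start; the rules pass over those that are not, and their reading is None.
At some moment in a run one of cartridge_0, cartridge_1, cartridge_2 may be knocked a few centimetres aside while the robot is not near it.
Once in a run the grip may slacken for a moment while it holds something.
It also fails if it takes over 200 s, if anything falls off the work surface, if the arm or the gripper's body presses on something with over 40 N, if the wrist force passes 120 N, or if a joint passes its speed limit or range.

## Working session

There is one attempt and no reset: what is moved stays moved. The work goes in short steps, Python scripts to look and compute and a tool call to move; the robot and the scene stay as the last step left them, time stands still between calls to the robot, and variables do not carry over. Pictures are saved under pics/ and viewed, at most 14 in all, crops included, and the job is handed in when it is done.

Besides the shell and the picture viewer there is one more tool, called after "Emit:" as name(argument=value, ...), one argument or row to a line, values as JSON. carry_out: Moves the arm, as the interface text tells. Shifts and turns lie within -1 to 1; 1 stands for 0.04 m of shift or 0.1 rad of turn. Its arguments: {"type":"object","properties":{"targets":{"type":"string"},"newtons":{"type":"number"}},"required":["targets"]}

```bash
ls; mkdir -p pics; python3 - <<'E'
from workcell import monitor, camera, get_calibration, bot
import cv2,json
o=monitor.get_obs();print(o)
for n in("top","side"):
    cv2.imwrite(f"pics/{n}0.png",cv2.cvtColor(camera(n),cv2.COLOR_RGB2BGR));print(n,get_calibration(n))
E
```

```text
pics
{'time': 0.0, 'q': array([-7.27640265e+01,  5.01112142e+00,  1.00343194e+01,  9.50996474e+01,
        2.03653395e-04,  8.99977787e+01]), 'qd': array([-0.09597203,  0.08125559, -0.04672267, -0.05240707, -0.07279492,
        0.03529163]), 'joint_efforts': array([-1.34642792e-04, -5.20388818e+01,  4.64798284e+01,  1.66038622e-02,
        6.99711563e-05,  1.58899871e-05]), 'ee_pos': array([ 0.1629698 , -0.52530123,  0.40398151]), 'tcp_rot': array([-1.79923551e+02, -2.06617106e-04,  1.72381945e+01]), 'wrist_force': array([-0.49111643,  0.55454597,  0.0243668 ]), 'torque': array([ 0.05930629, -0.01486864, -0.06071701]), 'grasp_force': 0.0, 'opening': 0.08554609879394573}
top {'fx': 384.3194063673454, 'fy': 384.3194063673454, 'cx': 249.425724660852, 'cy': 184.75886992377465, 'view': array([[ 0.00347234, -0.99990288, -0.01349701,  0.12342667],
       [-0.98738244, -0.00129142, -0.15834853,  0.51580248],
       [ 0.15831572,  0.01387655, -0.98729103,  0.85603131],
       [ 0.        ,  0.        ,  0.        ,  1.        ]])}
side {'fx': 442.1210497499055, 'fy': 442.1210497499055, 'cx': 256.979768323272, 'cy': 199.43428711754538, 'view': array([[ 9.99980263e-01,  5.42583232e-03, -3.16761253e-03,
        -5.11287871e-01],
       [ 8.51739336e-04, -6.16592420e-01, -7.87282073e-01,
         1.29917913e-01],
       [-6.22478639e-03,  7.87263836e-01, -6.16584872e-01,
         8.32352748e-01],
       [ 0.00000000e+00,  0.00000000e+00,  0.00000000e+00,
         1.00000000e+00]])}
```

View pics/top0.png

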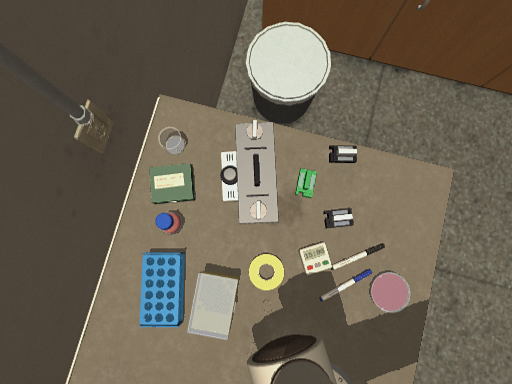

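View pics/side0.png

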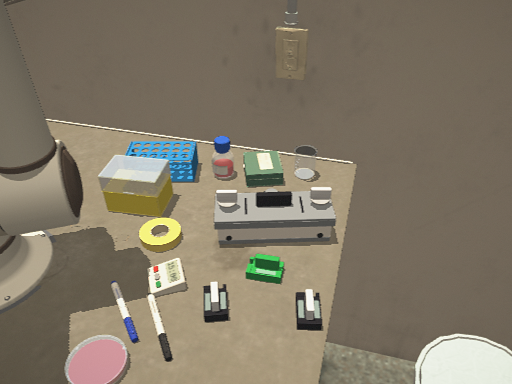

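The top view shows the reader with cover at about (257,172), with its handle at (256,170) and studs at (255,130) and (258,210). Candidates for cartridges: black with a pale grip bar at (343,154) and (340,217), and a green look-alike at (307,183), to be left alone. The pocket calculator (315,257) and the green box (172,183) are not cartridges. The description fits the two black ones. The bottle is at (167,222) and the beaker at (173,140).

```bash
cat > h.py <<'E'
import numpy as np,cv2
from workcell import monitor,camera,get_calibration,bot
C={n:get_calibration(n) for n in("top","side")}
def ray(n,u,v):
    c=C[n];R=c["view"][:3,:3];t=c["view"][:3,3]
    return -R.T@t,R.T@np.array([(u-c["cx"])/c["fx"],(v-c["cy"])/c["fy"],1.])
def plane(n,u,v,z):
    o,d=ray(n,u,v);return o+d*(z-o[2])/d[2]
def tri(a,b):
    A=[];B=[]
    for n,p in(("top",a),("side",b)):
        o,d=ray(n,*p);d/=np.linalg.norm(d);P=np.eye(3)-np.outer(d,d);A.append(P);B.append(P@o)
    return np.linalg.lstsq(np.vstack(A),np.hstack(B),rcond=None)[0]
def proj(n,p):
    c=C[n];q=c["view"][:3,:3]@p+c["view"][:3,3];return c["fx"]*q[0]/q[2]+c["cx"],c["fy"]*q[1]/q[2]+c["cy"]
def blobs(img,roi,cond,amin=8):
    "roi u0,v0,u1,v1; cond(hsv) -> mask; list of (area,centroid,minAreaRect)"
    u0,v0,u1,v1=roi;h=cv2.cvtColor(img[v0:v1,u0:u1],cv2.COLOR_RGB2HSV).astype(int)
    m=cond(h).astype(np.uint8);n,l,s,c=cv2.connectedComponentsWithStats(m);r=[]
    for i in range(1,n):
        if s[i,4]>=amin:
            pts=np.argwhere(l==i)[:,::-1].astype(np.float32)+[u0,v0]
            r.append((s[i,4],(c[i]+[u0,v0]).round(2),cv2.minAreaRect(pts.astype(np.float32))))
    return sorted(r,key=lambda x:-x[0])
def crop(img,roi,k,f):
    u0,v0,u1,v1=roi;cv2.imwrite(f,cv2.cvtColor(cv2.resize(img[v0:v1,u0:u1],None,fx=k,fy=k,interpolation=cv2.INTER_CUBIC),cv2.COLOR_RGB2BGR))
E
python3 - <<'E'
from h import *
t=camera("top");s=camera("side")
a=cv2.resize(t[110:240,215:375],None,fx=4,fy=4,interpolation=cv2.INTER_CUBIC)[:, :640]
cv2.imwrite("pics/c1.png",cv2.cvtColor(a,cv2.COLOR_RGB2BGR))
crop(s,(195,175,345,335),3.7,"pics/c2.png")
dark=lambda h:h[...,2]<55
white=lambda h:(h[...,2]>175)&(h[...,1]<50)
for nm,im,roi in(("top",t,(215,110,375,240)),("side",s,(195,175,345,335))):
    for c,f in(("dark",dark),("white",white)):
        for b in blobs(im,roi,f,12):print(nm,c,b[0],b[1],np.round(b[2][0],1),np.round(b[2][1],1),round(b[2][2],1))
E
```

```text
top dark 485 [281.75 115.24] [281.5 116.5] [47. 13.] 0.0
top dark 174 [337.97 156.07] [342.5 154. ] [16. 27.] 90.0
top dark 153 [256.03 169.98] [256. 170.] [30.1  5.1] 87.7
top dark 106 [228.63 176.18] [228.5 175. ] [18. 15.] 90.0
top dark 97 [328.31 218.95] [328.4 218.7] [16.9  7.8] 85.2
top dark 16 [350.88 221.88] [350.5 222. ] [4. 3.] 90.0
top dark 14 [348.93 210.86] [349. 211.] [4. 2.] 90.0
top white 2060 [254.07 194.2 ] [248.6 187.2] [69.6 54. ] 86.8
top white 193 [228.38 158.71] [228.5 159.2] [16.  14.8] 83.7
top white 182 [254.38 129.67] [254.3 129.8] [15.6 16.3] 45.0
top white 88 [342.88 216.59] [342.9 216.6] [ 4.6 18.2] 83.7
top white 81 [347.   150.22] [347.5 150. ] [ 4. 17.] 90.0
top white 43 [230.14 175.72] [230. 176.] [ 5.1 10.1] 71.6
top white 40 [300.92 179.5 ] [300.9 179.5] [ 2.7 13.1] 11.3
top white 40 [311.68 181.55] [311.6 181.6] [ 2.9 13.1] 11.3
top white 12 [254.5 146. ] [254.5 146. ] [11.  0.] 180.0
side dark 468 [273.42 198.91] [274. 199.] [34. 14.] 0.0
side dark 249 [307.9  323.58] [309. 318.] [22. 24.] 90.0
side dark 220 [215.9  315.68] [216.  315.3] [11.5 23
[... 245 characters left out ...]
17 [319.76 235.  ] [319.8 235.1] [3.6 4. ] 63.4
side dark 16 [228.56 237.75] [228.5 238. ] [4. 3.] 90.0
side white 1955 [271.97 208.85] [274.1 203.4] [ 32. 121.] 88.3
side white 238 [311.38 302.57] [311.7 303.1] [29.2 12. ] 84.3
side white 151 [214.02 291.26] [214.  291.1] [20.1  7.2] 86.4
side white 81 [320.85 188.46] [320.5 188.5] [ 3. 21.] 90.0
side white 70 [222.57 300.19] [223. 300.] [16.  4.] 90.0
side white 68 [300.63 308.96] [301. 309.] [16.  4.] 90.0
side white 58 [207.34 301.91] [207.5 301.5] [15.  3.] 90.0
side white 51 [265.51 271.53] [265.5 271.5] [17.6  2.7] 8.7
side white 50 [304.   176.16] [304.  176.5] [ 3. 16.] 90.0
side white 38 [271.   189.79] [271.  189.5] [12.  3.] -0.0
```

View pics/c1.png

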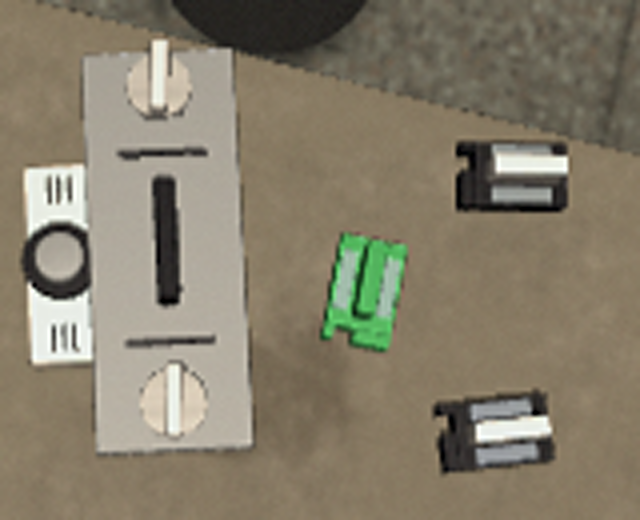

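View pics/c2.png

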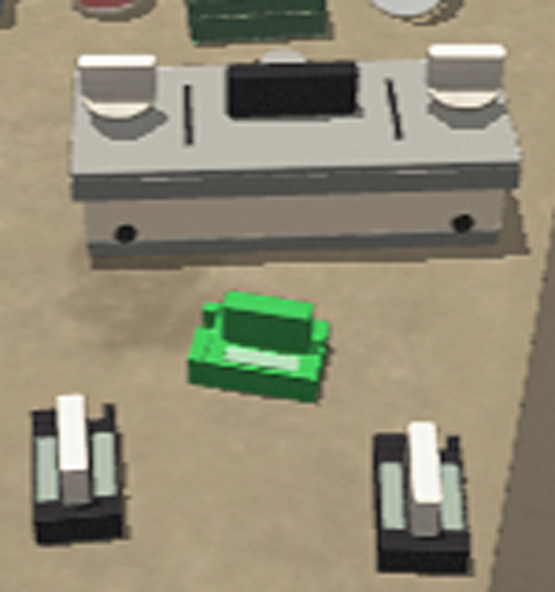

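The crops confirm that the two black cartridges have their notches to +y and +x, so they lie at near zero yaw. The cover lies closed on the reader with its studs along x.

```bash
python3 - <<'E'
from h import *
p=lambda x,y:(215+(x+.5)/4-.5,110+(y+.5)/4-.5)
q=lambda x,y:(195+(x+.5)/3.7-.5,175+(y+.5)/3.7-.5)
w1=plane("top",*p(159,75),.105);w0=plane("top",*p(174.5,398.5),.105)
print("wings",w1,w0,"mid",(w0+w1)/2,"yaw",np.degrees(np.arctan2(*(w1-w0)[1::-1])),np.linalg.norm(w1-w0))
print("side wings z.105",plane("side",*q(467,51),.105),plane("side",*q(118,60),.105))
h=[plane("top",*p(*c),.096) for c in((158,302),(179,302),(173,177),(153,177))];print("handle",np.mean(h,0))
# plate corners at z=.066
P=[plane("top",*p(*c),.066) for c in((84,54),(232,48),(253,446),(97,453))];print("plate",np.mean(P,0),np.round(P,4))
for nm,cs in(("A",((494,153),(567,155),(567,174),(494,173))),("B",((475,419),(550,414),(552,437),(477,442)))):
    b=np.array([plane("top",*p(*c),.044) for c in cs]);m=b.mean(0);d=(b[0]+b[3]-b[1]-b[2])/2
    print(nm,"bar",m,"len",np.linalg.norm(d),"yaw",np.degrees(np.arctan2(-d[0],d[1])))
print("side bars",plane("side",*q(421,423),.044),plane("side",*q(424,502),.044),plane("side",*q(70,396),.044),plane("side",*q(73,470),.044))
print("button",plane("top",*p(57,260),.035))
E
```

```text
wings [0.63230494 0.1132177  0.105     ] [0.45214634 0.10463783 0.105     ] mid [0.54222564 0.10892777 0.105     ] yaw 2.7265934745038853 0.18036279306547082
side wings z.105 [0.63407959 0.11193033 0.105     ] [0.45275264 0.10391645 0.105     ]
handle [0.54120212 0.10937953 0.096     ]
plate [0.54318338 0.10895197 0.066     ] [[0.6573 0.157  0.066 ]
 [0.6609 0.0707 0.066 ]
 [0.4293 0.0604 0.066 ]
 [0.4252 0.1476 0.066 ]]
A bar [ 0.59709579 -0.10561976  0.044     ] len 0.042835512307811054 yaw -1.2120373077684419
B bar [ 0.44146177 -0.09020293  0.044     ] len 0.0430587213321002 yaw 3.954596140594485
side bars [ 0.59730568 -0.08570895  0.044     ] [ 0.59483765 -0.12926343  0.044     ] [ 0.43842714 -0.0702491   0.044     ] [ 0.44324048 -0.11255832  0.044     ]
button [0.54084257 0.17348323 0.035     ]
```

Emit:
carry_out(
  targets="0 0 0 0 0 0.849 1;0 0 0 0 0 0.849 1;0 0 0 0 0 0.849 1;0.4865 -0.7335 0.12 0 0 0 1;0.4865 -0.7335 0.12 0 0 0 1;0.4865 -0.7335 0.12 0 0 0 1;0.4865 -0.7335 0.12 0 0 0 1;0.4865 -0.7335 0.12 0 0 0 1",
  newtons=60,
)

```text
time: 0.87
ee_pos: [0.2538, -0.3728, 0.3803]
tcp_rot: [-180.0, -0.0, 2.6]
wrist_force: [0.2, -1.1, -0.5]
opening: 0.0853
grasp_force: 0.0
```

Emit:
carry_out(
  targets="0.4865 -0.7335 0.12 0 0 0 1;0.4865 -0.7335 0.12 0 0 0 1;0.4865 -0.7335 0.12 0 0 0 1;0.4865 -0.7335 0.12 0 0 0 1;0.4865 -0.7335 0.12 0 0 0 1;0.4865 -0.7335 0.12 0 0 0 1;0.4865 -0.7335 0.12 0 0 0 1;0.4865 -0.7335 0.12 0 0 0 1",
)

```text
time: 1.53
ee_pos: [0.3985, -0.1309, 0.3421]
tcp_rot: [180.0, -0.0, 2.6]
wrist_force: [1.1, -0.7, 0.2]
opening: 0.0854
grasp_force: 0.0
```

Emit:
carry_out(
  targets="0.4865 -0.7335 0.12 0 0 0 1;0.4865 -0.7335 0.12 0 0 0 1;0.4865 -0.7335 0.12 0 0 0 1;0.4865 -0.7335 0.12 0 0 0 1;0.4865 -0.7335 0.12 0 0 0 1;0.4865 -0.7335 0.12 0 0 0 1;0.4865 -0.7335 0.12 0 0 0 1;0.4865 -0.7335 0.12 0 0 0 1",
)

```text
time: 2.2
ee_pos: [0.546, 0.064, 0.3042]
tcp_rot: [-178.2, 0.0, 6.4]
wrist_force: [0.2, -0.7, -0.1]
opening: 0.0854
grasp_force: 0.0
```

```bash
cat >> h.py <<'E'
def go(x,y,z,yaw,n,o=None):
    "per-row tool units for n rows (turn left separate as its own total)"
    from scipy.spatial.transform import Rotation as R
    o=o or monitor.get_obs();r=R.from_euler("xyz",o["tcp_rot"],degrees=True);g=R.from_euler("xyz",[180,0,yaw],degrees=True)
    d=np.array([x,y,z])-o["ee_pos"]
    print("now",o["ee_pos"].round(4),o["tcp_rot"].round(2),"F",o["wrist_force"].round(1),"open",round(o["opening"],4),"t",round(o["time"],2))
    print("turn total",((r.inv()*g).as_rotvec()/.1).round(3),"shift/row after the turn",(g.inv().apply(d)/.04/n).round(4),"total",(g.inv().apply(d)/.04).round(3))
E
python3 -c "
from h import *
go(.5427,.109,.30,2.65,8);print(monitor.get_obs()['q'].round(1))"
```

```text
now [0.546  0.064  0.3042] [-1.7816e+02  4.0000e-02  6.3700e+00] F [ 0.2 -0.7 -0.1] open 0.0854 t 2.2
turn total [-0.321  0.017  0.649] shift/row after the turn [-0.0037 -0.1409  0.0131] total [-0.029 -1.127  0.104]
[  6.3   4.1  -2.   84.    1.8 179.9]
```

Emit:
carry_out(
  targets="0 0 0 -0.321 0 0 1;0 0 0 0 0 -0.99 1;0 0 0 0 0 -0.99 1;0 0 0 0 0 -0.99 1;0 0 0 0 0 -0.99 1;0 0 0 0 0 -0.99 1;0 0 0 0 0 -0.99 1;0 0 0 0 0 -0.99 1",
)

```text
time: 2.87
ee_pos: [0.5454, 0.0608, 0.3045]
tcp_rot: [-179.9, -0.0, 46.4]
wrist_force: [0.2, -0.4, -0.4]
opening: 0.0855
grasp_force: 0.0
```

Emit:
carry_out(
  targets="0 0 0 0 0 -0.99 1;0 0 0 0 0 -0.99 1;0 0 0 0 0 -0.99 1;0 0 0 0 0 -0.99 1;0 0 0 0 0 -0.99 1;0 0 0 0 0 -0.99 1;0 0 0 0 0 -0.99 1;0 0 0 0 0 -0.99 1",
)

```text
time: 3.53
ee_pos: [0.5454, 0.0607, 0.3045]
tcp_rot: [-180.0, -0.0, 91.8]
wrist_force: [-0.6, 0.6, 0.4]
opening: 0.0855
grasp_force: 0.0
```

Emit:
carry_out(
  targets="0 0 0 0 0 -0.99 1;0 0 0 0 0 -0.99 1;0 0 0 0 0 -0.99 1;0 0 0 0 0 -0.99 1;0 0 0 0 0 -0.99 1;0 0 0 0 0 -0.99 1;0 0 0 0 0 -0.99 1;0 0 0 0 0 -0.99 1",
)

```text
time: 4.2
ee_pos: [0.5454, 0.0607, 0.3045]
tcp_rot: [180.0, -0.1, 137.1]
wrist_force: [-0.5, -0.2, 0.2]
opening: 0.0855
grasp_force: 0.0
```

Emit:
carry_out(
  targets="0 0 0 0 0 -0.99 1;0 0 0 0 0 -0.99 1;0 0 0 0 0 -0.99 1;0 0 0 0 0 -0.99 1;0 0 0 0 0 -0.99 1;0 0 0 0 0 -0.99 1;0 0 0 0 0 -0.99 1;0 0 0 0 0 -0.99 1",
)

```text
time: 4.87
ee_pos: [0.5454, 0.0607, 0.3045]
tcp_rot: [180.0, -0.0, -177.5]
wrist_force: [-0.7, 0.3, 0.3]
opening: 0.0854
grasp_force: 0.0
```

```bash
python3 -c "
from h import *
go(.5427,.109,.242,-177.35,8);print(monitor.get_obs()['q'].round(1))"
```

```text
now [0.5454 0.0607 0.3045] [ 1.7995e+02 -4.0000e-02 -1.7748e+02] F [-0.7  0.3  0.3] open 0.0854 t 4.87
turn total [ 0.008 -0.007 -0.022] shift/row after the turn [0.0015 0.151  0.1954] total [0.012 1.208 1.563]
[ 6.3  4.  -2.  84.   0.1  3.8]
```

Emit:
carry_out(
  targets="0.004 0.403 0 0 0 0 0;0.004 0.403 0 0 0 0 0;0.004 0.403 0 0 0 0 0;0 0 0.38 0 0 0 0;0 0 0.38 0 0 0 0;0 0 0.38 0 0 0 0;0 0 0.4 0 0 0 0;0 0 0 0 0 0 0",
)

```text
time: 5.53
ee_pos: [0.5422, 0.109, 0.2398]
tcp_rot: [180.0, -0.3, -177.8]
wrist_force: [-0.3, -0.2, 0.0]
opening: 0.0425
grasp_force: 0.0
```

Emit:
carry_out(
  targets="0 0 0 0 0 0 -1;0 0 0 0 0 0 -1;0 0 0 0 0 0 -1;0 0 0 0 0 0 -1;0 0 0 0 0 0 -1;0 0 0 0 0 0 -1;0 0 0 0 0 0 -1;0 0 0 0 0 0 -1",
  newtons=90,
)

```text
time: 6.2
ee_pos: [0.5433, 0.1092, 0.2446]
tcp_rot: [179.9, 0.1, -177.8]
wrist_force: [-1.9, 0.4, 6.1]
opening: 0.01
grasp_force: 89.2
```

Emit:
carry_out(
  targets="0 0 0 0 0 0 -1;0 0 -0.1 0 0 0 -1;0 0 -0.1 0 0 0 -1;0 0 -0.1 0 0 0 -1;0 0 -0.1 0 0 0 -1;0 0 -0.1 0 0 0 -1;0 0 -0.1 0 0 0 -1;0 0 0 0 0 0 -1",
)

```text
time: 6.87
ee_pos: [0.5433, 0.1091, 0.2682]
tcp_rot: [179.9, 0.0, -177.8]
wrist_force: [0.3, -0.4, -4.6]
opening: 0.01
grasp_force: 87.8
```

Emit:
carry_out(
  targets="0 0 -0.3 0 0 0 -1;0 0 -0.4 0 0 0 -1;0 0 -0.4 0 0 0 -1;0 0 -0.4 0 0 0 -1;0.1 -0.3 0 0 0 0 -1;0.1594 -0.5554 0 0 0 0 -1;0.1594 -0.5554 0 0 0 0 -1;0.1594 -0.5554 0 0 0 0 -1",
)

```text
time: 7.53
ee_pos: [0.5224, 0.0283, 0.3268]
tcp_rot: [180.0, -0.1, -177.7]
wrist_force: [0.7, 0.2, -5.0]
opening: 0.01
grasp_force: 88.2
```

Emit:
carry_out(
  targets="0.1594 -0.5554 0 0 0 0 -1;0.1594 -0.5554 0 0 0 0 -1;0.1594 -0.5554 0 0 0 0 -1;0.1594 -0.5554 0 0 0 0 -1;0.1594 -0.5554 0 0 0 0 -1;0.1594 -0.5554 0 0 0 0 -1;0.1594 -0.5554 0 0 0 0 -1;0.1594 -0.5554 0 0 0 0 -1",
)

```text
time: 8.2
ee_pos: [0.4781, -0.1515, 0.3267]
tcp_rot: [180.0, -0.1, -177.8]
wrist_force: [-0.2, 0.4, -4.1]
opening: 0.0103
grasp_force: 88.2
```

```bash
python3 -c "
from h import *
go(.455,-.25,.203,-177.8,7)"
```

```text
now [ 0.4781 -0.1515  0.3267] [ 1.7995e+02 -5.0000e-02 -1.7776e+02] F [-0.2  0.4 -4.1] open 0.0103 t 8.2
turn total [ 0.008 -0.009  0.006] shift/row after the turn [ 0.0958 -0.3484  0.4418] total [ 0.671 -2.439  3.093]
```

Emit:
carry_out(
  targets="0.134 -0.488 0 0 0 0 -1;0.134 -0.488 0 0 0 0 -1;0.134 -0.488 0 0 0 0 -1;0.134 -0.488 0.3 0 0 0 -1;0.134 -0.488 0.5 0 0 0 -1;0 0 0.6 0 0 0 -1;0 0 0.6 0 0 0 -1;0 0 0.6 0 0 0 -1",
)

```text
time: 8.87
ee_pos: [0.4551, -0.2493, 0.2216]
tcp_rot: [179.9, -0.0, -177.8]
wrist_force: [0.2, -0.1, -5.4]
opening: 0.0102
grasp_force: 91.7
```

Emit:
carry_out(
  targets="0 0 0.3 0 0 0 -1;0 0 0.2 0 0 0 -1;0 0 0.05 0 0 0 -1;0 0 0.05 0 0 0 -1;0 0 0 0 0 0 -1;0 0 0 0 0 0 -1;0 0 0 0 0 0 -1;0 0 0 0 0 0 -1",
)

```text
time: 9.53
ee_pos: [0.4563, -0.2486, 0.1996]
tcp_rot: [180.0, 0.0, -177.8]
wrist_force: [0.2, 0.2, -4.2]
opening: 0.0102
grasp_force: 91.7
```

Emit:
carry_out(
  targets="0 0 0.03 0 0 0 -1;0 0 0.03 0 0 0 -1;0 0 0 0 0 0 -1;0 0 0 0 0 0 -1;0 0 0 0 0 0 -0.6;0 0 0 0 0 0 -0.4;0 0 0 0 0 0 -0.2;0 0 0 0 0 0 -0.2",
)

```text
time: 10.2
ee_pos: [0.4561, -0.2486, 0.1966]
tcp_rot: [180.0, -0.0, -177.8]
wrist_force: [-0.2, -0.2, -0.3]
opening: 0.0343
grasp_force: 0.0
```

Emit:
carry_out(
  targets="0 0 -0.3 0 0 0 0;0 0 -0.5 0 0 0 0;0 0 -0.7 0 0 0 0;0 0 -0.7 0 0 0 0;0 0 -0.7 0 0 -0 0;0 0 0 0 0 0.9 0;0 0 0 0 0 0.9 0;0 0 0 0 0 0.9 0",
)

```text
time: 10.87
ee_pos: [0.4562, -0.2486, 0.3141]
tcp_rot: [180.0, 0.1, 166.5]
wrist_force: [0.1, 0.6, 0.6]
opening: 0.0426
grasp_force: 0.0
```

```bash
python3 - <<'E'
from h import *
t=camera("top");s=camera("side")
crop(t,(200,100,440,280),3.3,"pics/t2.png");crop(s,(190,160,390,330),4,"pics/s2.png")
go(.4411,-.0908,.25,94,8)
E
```

```text
now [ 0.4561 -0.2486  0.3134] [1.7997e+02 1.0000e-02 1.6668e+02] F [ 1.2 -0.2  0.3] open 0.0427 t 10.97
turn total [ 5.0000e-03 -1.0000e-03  1.2685e+01] shift/row after the turn [ 0.4952 -0.0122  0.1982] total [ 3.962 -0.098  1.586]
```

View pics/t2.png

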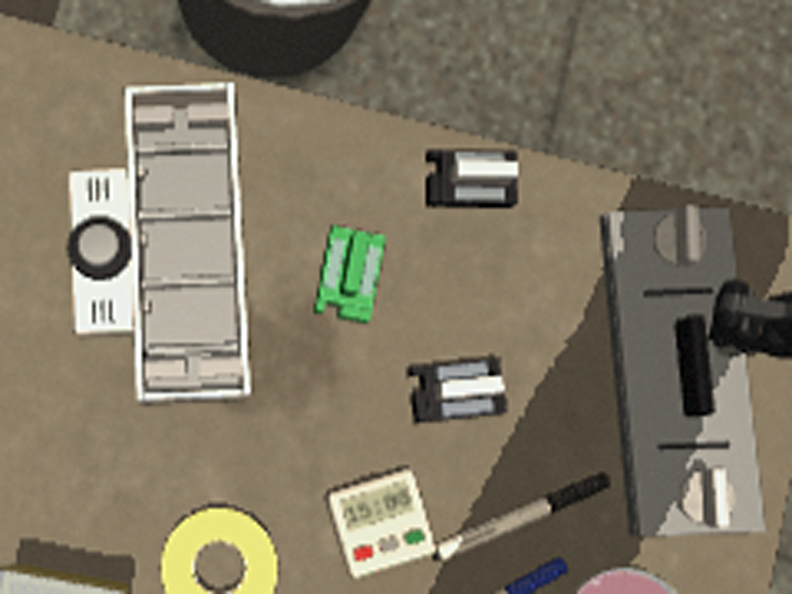

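View pics/s2.png

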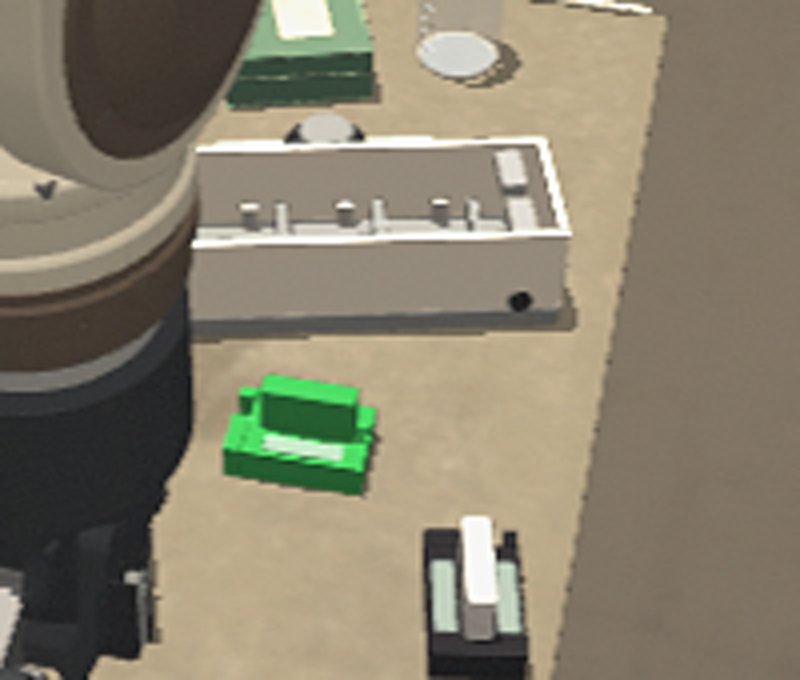

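The top crop shows the open reader with its three empty bays, each with its key on the left (+y) wall. The cover lies flat at the right around (685,370) in the crop, and the two black cartridges are unmoved. The side crop shows the empty bays, with the arm in front.

Emit:
carry_out(
  targets="0 0 0 0 0 0.962 0;0 0 0 0 0 0.962 0;0 0 0 0 0 0.962 0;0 0 0 0 0 0.962 0;0 0 0 0 0 0.962 0;0 0 0 0 0 0.962 0;0 0 0 0 0 0.962 0;0 0 0 0 0 0.962 0",
)

```text
time: 11.63
ee_pos: [0.456, -0.2486, 0.3129]
tcp_rot: [180.0, -0.0, 122.6]
wrist_force: [0.1, -0.5, -0.8]
opening: 0.0426
grasp_force: 0.0
```

Emit:
carry_out(
  targets="0 0 0 0 0 0.962 0;0 0 0 0 0 0.962 0;0 0 0 0 0 0.962 0;0 0 0 0 0 0.962 0;0 0 0 0 0 0.962 0;0.7 0 0 0 0 0 0;0.7 0 0 0 0 0 0;0.7 0 0 0 0 0 0",
)

```text
time: 12.3
ee_pos: [0.4482, -0.1643, 0.3128]
tcp_rot: [-180.0, -0.1, 95.2]
wrist_force: [0.1, 0.7, 0.0]
opening: 0.0425
grasp_force: 0.0
```

```bash
python3 - <<'E'
from h import *
p=lambda x,y:(200+(x+.5)/3.3-.5,100+(y+.5)/3.3-.5)
P=[plane("top",*p(*c),.06) for c in((125,88),(234,83),(250,396),(138,402))];print("rim",np.mean(P,0),np.round(P,4))
e=(P[0]+P[1]-P[2]-P[3])/2;print("yaw",np.degrees(np.arctan2(e[1],e[0])))
t=camera("top");u0,v0=(round(x) for x in proj("top",np.array([.4411,-.0908,.03])))
white=lambda h:(h[...,2]>175)&(h[...,1]<50)
for b in blobs(t,(u0-15,v0-14,u0+16,v0+14),white,12):print(b[0],b[1],b[2],plane("top",*b[2][0],.044))
go(.4411,-.0908,.194,95,8)
E
```

```text
rim [0.54209706 0.10893861 0.06      ] [[0.6515 0.1528 0.06  ]
 [0.6551 0.0753 0.06  ]
 [0.433  0.0656 0.06  ]
 [0.4287 0.1421 0.06  ]]
yaw 2.6403392447004963
54 [339.3  216.94] ((339.55487060546875, 216.99388122558594), (4.748556137084961, 11.484880447387695), 83.6598129272461) [ 0.44058938 -0.08230119  0.044     ]
now [ 0.4478 -0.1609  0.3131] [-1.7997e+02 -1.6000e-01  9.5360e+01] F [2.9 0.7 1. ] open 0.0428 t 12.35
turn total [-0.005 -0.028  0.062] shift/row after the turn [ 0.2202 -0.0017  0.3723] total [ 1.761 -0.014  2.978]
```

Emit:
carry_out(
  targets="0.44 -0.003 0 0 0 0 0;0.44 -0.003 0 0 0 0 0;0.44 -0.003 0 0 0 0 0;0.44 -0.003 0 0 0 0 0;0 0 0.74 0 0 0 0;0 0 0.74 0 0 0 0;0 0 0.74 0 0 0 0;0 0 0.5 0 0 0 0",
)

```text
time: 13.02
ee_pos: [0.4412, -0.0945, 0.2018]
tcp_rot: [-179.9, -0.1, 95.3]
wrist_force: [-0.4, -0.2, -0.5]
opening: 0.0426
grasp_force: 0.0
```

Emit:
carry_out(
  targets="0 0 0.18 0 0 0 0;0 0 0 0 0 0 0;0 0 0 0 0 0 -1;0 0 0 0 0 0 -1;0 0 0 0 0 0 -1;0 0 0 0 0 0 -1;0 0 0 0 0 0 -1;0 0 0 0 0 0 -1",
  newtons=60,
)

```text
time: 13.68
ee_pos: [0.4425, -0.095, 0.1985]
tcp_rot: [179.8, 0.0, 95.1]
wrist_force: [-0.2, 0.9, 6.7]
opening: 0.0108
grasp_force: 60.7
```

Emit:
carry_out(
  targets="0 0 0 0 0 0 -1;0 0 0 0 0 0 -1;0 0 -0.2 0 0 0 -1;0 0 -0.5 0 0 0 -1;0 0 -0.7 0 0 0 -1;0 0 -0.7 0 0 0 -1;0 0 -0.4 0 0 0 -1;0 0 0 0 0 0 -1",
)

```text
time: 14.35
ee_pos: [0.4425, -0.095, 0.3012]
tcp_rot: [179.7, 0.1, 95.1]
wrist_force: [0.0, -0.3, -0.1]
opening: 0.0108
grasp_force: 59.6
```

```bash
python3 - <<'E'
from h import *
t=camera("top");s=camera("side");crop(s,(150,180,400,380),3.2,"pics/s3.png")
o=monitor.get_obs();print(o['opening'],o['grasp_force'])
a=np.radians(2.5);
for b in (-.05,0):
    c=np.array([.5425,.109])+b*np.array([np.cos(a),np.sin(a)])
    g=c+.004*np.array([np.sin(a),-np.cos(a)]);print(b,"bar target",g)
    go(*g,.275,92.5,8)
E
```

```text
0.010543552895865525 59.62410628795624
-0.05 bar target [0.49272207 0.10282284]
now [ 0.4419 -0.0949  0.2973] [ 1.7994e+02 -3.0000e-02  9.5120e+01] F [ 0.4  0.3 -2.2] open 0.0105 t 14.45
turn total [ 0.01  -0.005  0.458] shift/row after the turn [0.6103 0.1856 0.0696] total [4.883 1.485 0.557]
0 bar target [0.54267448 0.10500381]
now [ 0.4419 -0.0949  0.2973] [ 1.7994e+02 -3.0000e-02  9.5120e+01] F [ 0.4  0.3 -2.2] open 0.0105 t 14.45
turn total [ 0.01  -0.005  0.458] shift/row after the turn [0.6103 0.3418 0.0696] total [4.883 2.735 0.557]
```

View pics/s3.png

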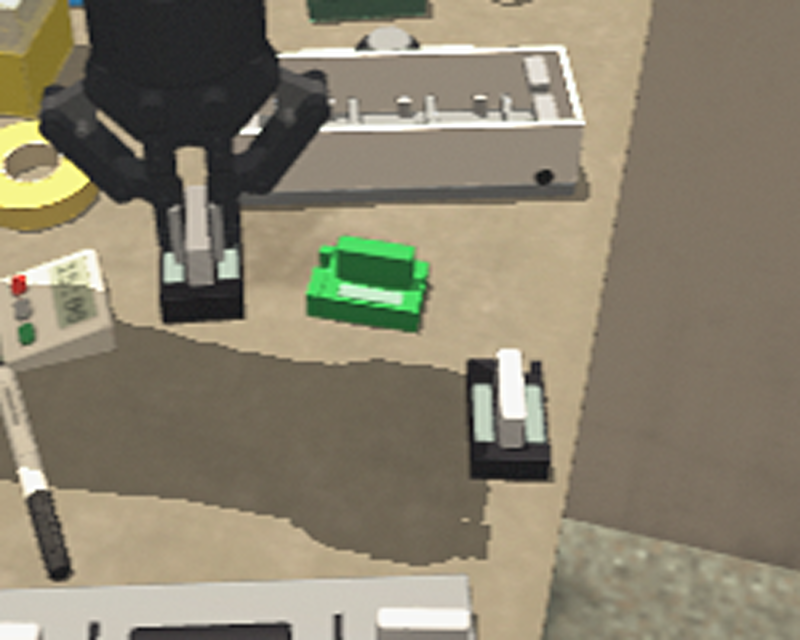

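The side crop shows the cartridge held by its bar, level, in the fingers at about (200,270). The other cartridge is unmoved at (508,420).

```bash
python3 - <<'E'
from h import *
p=lambda x,y:(150+(x+.5)/3.2-.5,180+(y+.5)/3.2-.5)
t=np.array([.4419,-.0949,0]);a=np.radians(5.1);ex=np.array([np.cos(a),np.sin(a),0]);ey=np.array([-np.sin(a),np.cos(a),0])
for nm,q,z,off in(("bar end base",(201,284),.1168,-22),("block front bottom",(203,320),.0988,-28),("block front top",(203,290),.1168,-28),("bar top front",(198,188),.1428,-22)):
    w=plane("side",*p(*q),z)-t;print(nm,"bar centre y off",1e3*(w@ey)-off,"x",1e3*(w@ex))
E
```

```text
bar end base bar centre y off 8.737882174355384 x 1.4686303224599133
block front bottom bar centre y off 8.208222612193772 x 1.2248498626913846
block front top bar centre y off 10.802971329577087 x 2.394739844460906
bar top front bar centre y off 47.596127265842824 x 1.8812643032070158
```

```bash
python3 - <<'E'
from h import *
o=monitor.get_obs();print(o['ee_pos'],o['tcp_rot'])
s=camera("side");crop(s,(190,215,250,295),7.5,"pics/s4.png")
o=monitor.get_obs();print(o['ee_pos'],o['tcp_rot'])
E
```

```text
[ 0.44191551 -0.09488944  0.29727995] [ 1.79944435e+02 -2.83217491e-02  9.51220219e+01]
[ 0.44167633 -0.09483267  0.29624899] [-1.79959267e+02 -5.67257150e-02  9.51230597e+01]
```

View pics/s4.png

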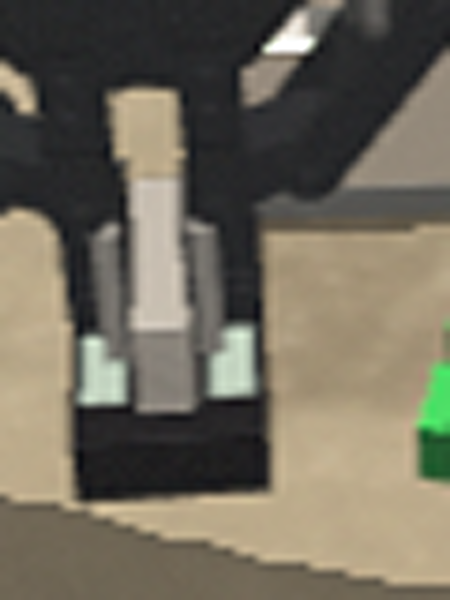

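The zoomed crop shows the bar's front top edge at (160,330), its base at (165,412), its rear top edge at (157,178) and the block's front bottom edge at (172,496).

```bash
python3 - <<'E'
from h import *
from scipy.optimize import least_squares
p=lambda x,y:np.array((190+(x+.5)/7.5-.5,215+(y+.5)/7.5-.5))
a=np.radians(5.1);R=np.array([[np.cos(a),-np.sin(a),0],[np.sin(a),np.cos(a),0],[0,0,1]])
M=[((160,330),(0,-22,44)),((165,412),(0,-22,18)),((157,178),(0,22,44)),((172,496),(0,-28,0)),((172,438),(0,-28,18))]
for tz in(.2965,):
  t=np.array([.4418,-.0949,tz])
  f=lambda v:np.ravel([np.array(proj("side",t+R@(np.array(m)/1e3+v/1e3)))-p(*q) for q,m in M])
  r=least_squares(f,[0,4,-198.]);print(r.x,(f(r.x)*7.5).round(0))
  for yo in(4,7):print(yo,(f([0,yo,-198.5])*7.5).round(0)[1::2])
E
```

```text
[-1.78147754e-01  1.86715694e+01 -2.11627367e+02] [-1. -3.  2.  3.  2.  1.  1. -0. -4. -1.]Traceback (most recent call last):
  File "<stdin>", line 10, in <module>
  File "<stdin>", line 8, in <lambda>
TypeError: unsupported operand type(s) for /: 'list' and 'float'
```

```bash
python3 -c "
from h import *
go(.4929,.0993,.275,92.5,10)"
```

```text
now [ 0.4417 -0.0948  0.2962] [-1.7996e+02 -6.0000e-02  9.5120e+01] F [-0.3 -0.1 -1.3] open 0.0104 t 14.5
turn total [-0.007 -0.01   0.458] shift/row after the turn [0.4793 0.1491 0.0531] total [4.793 1.491 0.531]
```

Emit:
carry_out(
  targets="0 0 0 0 0 0.458 -1;0.3 0.093 0 0 0 0 -1;0.5 0.155 0 0 0 0 -1;0.5 0.155 0 0 0 0 -1;0.5 0.155 0 0 0 0 -1;0.5 0.155 0 0 0 0 -1;0.5 0.155 0 0 0 0 -1;0.5 0.155 0 0 0 0 -1",
)

```text
time: 15.17
ee_pos: [0.4767, 0.0398, 0.2952]
tcp_rot: [-179.8, -0.0, 92.5]
wrist_force: [0.3, -0.2, -1.9]
opening: 0.0105
grasp_force: 59.6
```

Emit:
carry_out(
  targets="0.5 0.155 0 0 0 0 -1;0.5 0.155 0 0 0 0 -1;0.5 0.155 0 0 0 0 -1;0.29 0.1 0 0 0 0 -1;0.2 0.06 0 0 0 0 -1;0 0 0.25 0 0 0 -1;0 0 0.25 0 0 0 -1;0 0 0 0 0 0 -1",
)

```text
time: 15.83
ee_pos: [0.4977, 0.1186, 0.2737]
tcp_rot: [-179.8, 0.0, 92.5]
wrist_force: [0.6, -0.5, -0.5]
opening: 0.0108
grasp_force: 59.5
```

```bash
python3 -c "
from h import *
go(.4929,.0993,.255,92.5,10)
s=camera('side');crop(s,(200,140,350,260),5,'pics/s5.png')"
```

```text
now [0.4977 0.1186 0.2737] [-1.7976e+02  1.0000e-02  9.2460e+01] F [ 0.6 -0.5 -0.5] open 0.0108 t 15.83
turn total [-0.043  0.001 -0.007] shift/row after the turn [-0.0476 -0.0141  0.0468] total [-0.476 -0.141  0.468]
```

View pics/s5.png

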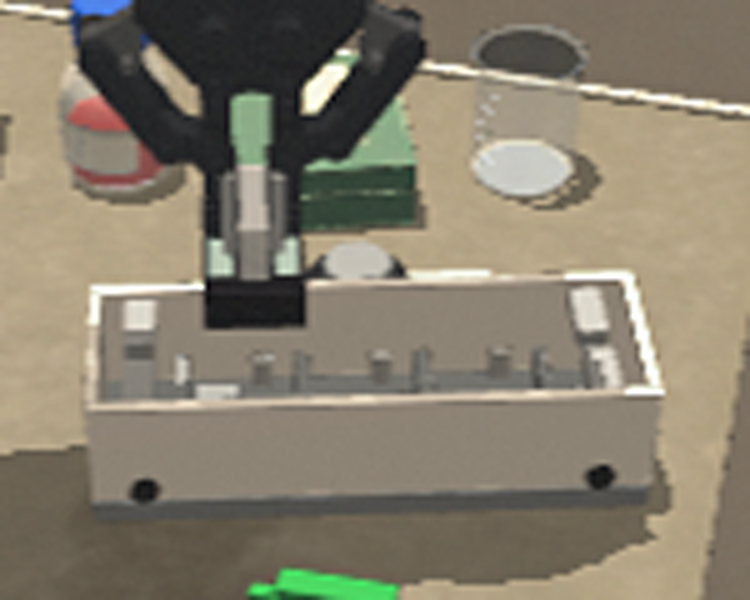

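The side crop shows the cartridge held above the reader at about (255,305), some 19 mm too far to +y.

Emit:
carry_out(
  targets="-0.24 -0.07 0 -0.04 0 0 -1;-0.236 -0.071 0 0 0 0 -1;0 0 0 0 0 0 -1;0 0 0.15 0 0 0 -1;0 0 0.15 0 0 0 -1;0 0 0.1 0 0 0 -1;0 0 0.1 0 0 0 -1;0 0 0 0 0 0 -1",
)

```text
time: 16.55
ee_pos: [0.4938, 0.0999, 0.2566]
tcp_rot: [179.8, 0.0, 92.5]
wrist_force: [2.3, -5.4, -2.0]
opening: 0.0107
grasp_force: 59.7
```

```bash
python3 -c "
from h import *
go(.4929,.0993,.2105,92.5,10);print(monitor.get_obs()['torque'])
s=camera('side');crop(s,(200,140,350,260),5,'pics/s6.png')"
```

```text
now [0.4938 0.0999 0.2566] [1.7977e+02 4.0000e-02 9.2490e+01] F [ 2.3 -5.4 -2. ] open 0.0107 t 16.55
turn total [ 0.04   0.007 -0.002] shift/row after the turn [-0.0015 -0.0022  0.1151] total [-0.015 -0.022  1.151]
[-1.28394356 -0.28815452 -0.01003057]
```

View pics/s6.png

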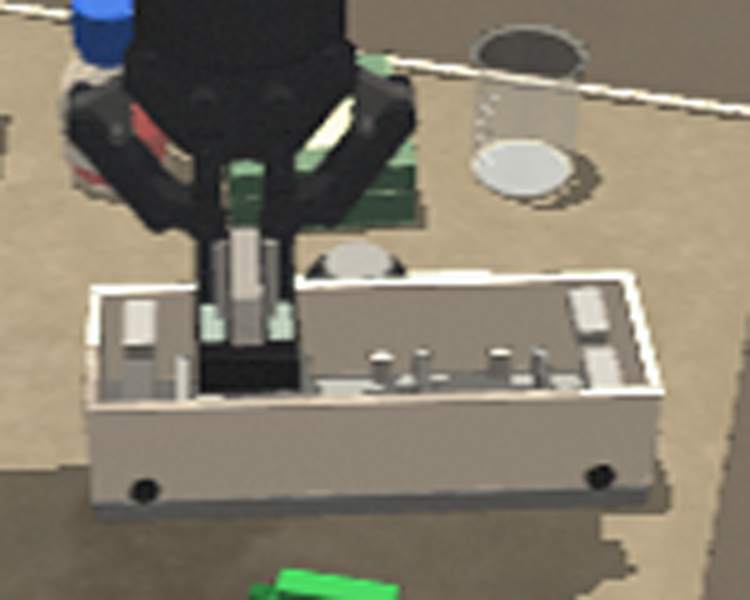

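The side crop shows the cartridge inside the rim over the bay at the -x end, at (248,370), with a light touch on the +y wall.

Emit:
carry_out(
  targets="-0.03 0 0 0 0 0 -1;0 0 0 0 0 0 -1;0 0 0.15 0 0 0 -1;0 0 0.15 0 0 0 -1;0 0 0.15 0 0 0 -1;0 0 0.15 0 0 0 -1;0 0 0 0 0 0 -1;0 0 0 0 0 0 -1",
)

```text
time: 17.27
ee_pos: [0.4937, 0.099, 0.2321]
tcp_rot: [179.9, -0.0, 92.5]
wrist_force: [-0.8, -0.1, -1.0]
opening: 0.0105
grasp_force: 59.8
```

Emit:
carry_out(
  targets="0 0 0.08 0 0 0 -1;0 0 0.08 0 0 0 -1;0 0 0.08 0 0 0 -1;0 0 0.08 0 0 0 -1;0 0 0 0 0 0 -1;0 0 0 0 0 0 -1;0 0 0 0 0 0 -1;0 0 0 0 0 0 -1",
)

```text
time: 17.93
ee_pos: [0.494, 0.099, 0.2201]
tcp_rot: [179.8, -0.1, 92.5]
wrist_force: [0.4, -0.5, -0.7]
opening: 0.0104
grasp_force: 59.8
```

Emit:
carry_out(
  targets="0 0 0.06 0 0 0 -1;0 0 0.06 0 0 0 -1;0 0 0.06 0 0 0 -1;0 0 0.06 0 0 0 -1;0 0 0 0 0 0 -1;0 0 0 0 0 0 -1;0 0 0 0 0 0 -1;0 0 0 0 0 0 -1",
)

```text
time: 18.6
ee_pos: [0.494, 0.0991, 0.2107]
tcp_rot: [179.8, -0.1, 92.5]
wrist_force: [-2.6, 1.1, 6.0]
opening: 0.0106
grasp_force: 60.5
```

Emit:
carry_out(
  targets="0 0 0.02 0 0 0 -1;0 0 0 0 0 0 -0.55;0 0 0 0 0 0 -0.55;0 0 0 0 0 0 -0.55;0 0 0 0 0 0 -0.55;0 0 -0.2 0 0 0 -0.55;0 0 -0.5 0 0 0 -0.55;0 0 -0.7 0 0 0 -0.55",
)

```text
time: 19.27
ee_pos: [0.4931, 0.0988, 0.2646]
tcp_rot: [-180.0, -0.0, 92.5]
wrist_force: [1.2, -0.2, 0.8]
opening: 0.0191
grasp_force: 0.0
```

Emit:
carry_out(
  targets="0 0 -0.7 0 0 0 -0.3;-0.5 0 0 0 0 0 0;-0.8 0 0 0 0 0.2 0;-0.8 0 0 0 0 0.2 0;-0.8 0 0 0 0 0.2 0;-0.5 0.5 0 0 0 0.2 0;0 0.5 0 0 0 0 0;0 0 0 0 0 0 0",
)

```text
time: 19.93
ee_pos: [0.5384, -0.0395, 0.2937]
tcp_rot: [179.7, -0.1, 87.8]
wrist_force: [-0.1, 1.8, -0.7]
opening: 0.0429
grasp_force: 0.0
```

```bash
python3 - <<'E'
from h import *
t=camera("top");s=camera("side")
crop(t,(225,110,380,240),5,"pics/t7.png")
white=lambda h:(h[...,2]>165)&(h[...,1]<60)
for nm,im,P in(("top",t,(.5966,-.1066)),("side",s,(.5966,-.1066)),("top",t,(.493,.103)),("side",s,(.493,.103))):
    z=.044 if P[1]<0 else .056
    u,v=(round(x) for x in proj(nm,np.array([*P,z])))
    for b in blobs(im,(u-14,v-14,u+15,v+15),white,12)[:3]:print(nm,(u,v),b[0],b[1],np.round(b[2][0],1),np.round(b[2][1],1),round(b[2][2],1),plane(nm,*b[2][0],z).round(4))
go(.5966,-.1066,.25,88,8)
E
```

```text
top (348, 151) 73 [360.53 155.79] [361.8 153. ] [ 4.9 23.5] 12.8 [ 0.5912 -0.1395  0.044 ]
side (309, 299) 214 [311.45 302.28] [312.5 301. ] [13. 24.] 0.0 [ 0.6017 -0.1108  0.044 ]
side (309, 299) 72 [300.17 306.96] [300.5 306.5] [13.  5.] 90.0 [ 0.5816 -0.1218  0.044 ]
top (259, 194) 89 [258.01 192.42] [258.  192.4] [ 4.6 18.2] 85.9 [0.4956 0.1049 0.056 ]
top (259, 194) 41 [272.71 191.51] [272.5 194. ] [28.  1.] 90.0 [0.4919 0.0716 0.056 ]
top (259, 194) 24 [262.71 181.5 ] [261.5 181. ] [ 2. 15.] 90.0 [0.5221 0.0967 0.056 ]
side (248, 211) 69 [240.45 218.42] [242.8 216.9] [16.9 10. ] 6.3 [0.4835 0.0846 0.056 ]
now [ 0.5365 -0.0382  0.2935] [ 1.7985e+02 -7.0000e-02  8.7890e+01] F [-0.3 -0.   0.7] open 0.0425 t 20.03
turn total [ 0.027 -0.012 -0.019] shift/row after the turn [-0.207   0.1951  0.136 ] total [-1.656  1.561  1.088]
```

View pics/t7.png

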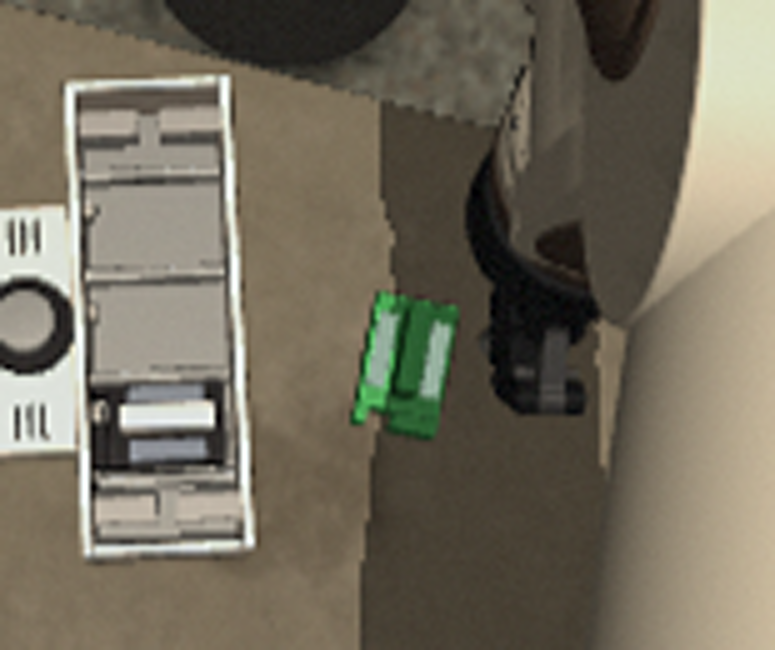

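The top crop shows the first cartridge home in the -x bay, at (165,420) in the crop, with the key rib in its notch at (98,412). The green one is untouched, and the second cartridge is hidden by the arm. In the side view its blob is unchanged.

Emit:
carry_out(
  targets="-0.4 0.39 0 0 0 0 0;-0.45 0.4 0 0 0 0 0;-0.45 0.4 0 0 0 0 0;-0.356 0.371 0 0 0 0 0;0 0 0.5 0 0 0 0;0 0 0.5 0 0 0 0;0 0 0 0 0 0 0;0 0 0 0 0 0 0",
)

```text
time: 20.7
ee_pos: [0.5957, -0.1058, 0.2533]
tcp_rot: [179.9, -0.1, 88.0]
wrist_force: [0.3, 0.2, -0.2]
opening: 0.0426
grasp_force: 0.0
```

```bash
python3 -c "
from h import *
go(.5966,-.1066,.198,88,8)"
```

```text
now [ 0.5957 -0.1058  0.2533] [ 1.7993e+02 -9.0000e-02  8.7960e+01] F [ 0.3  0.2 -0.2] open 0.0426 t 20.7
turn total [ 0.012 -0.015 -0.008] shift/row after the turn [-0.0024  0.0028  0.1729] total [-0.019  0.022  1.383]
```

Emit:
carry_out(
  targets="-0.02 0.02 0.4 0 0 0 0;0 0 0.4 0 0 0 0;0 0 0.4 0 0 0 0;0 0 0.18 0 0 0 0;0 0 0 0 0 0 0;0 0 0 0 0 0 -1;0 0 0 0 0 0 -1;0 0 0 0 0 0 -1",
)

```text
time: 21.37
ee_pos: [0.598, -0.1072, 0.2004]
tcp_rot: [179.6, -0.0, 87.9]
wrist_force: [1.4, -0.1, -1.2]
opening: 0.0107
grasp_force: 59.8
```

Emit:
carry_out(
  targets="0 0 0 0 0 0 -1;0 0 0 0 0 0 -1;0 0 0 0 0 0 -1;0 0 0 0 0 0 -1;0 0 0 0 0 0 -1;0 0 0 0 0 0 -1;0 0 0 0 0 0 -1;0 0 0 0 0 0 -1",
)

```text
time: 22.03
ee_pos: [0.598, -0.1073, 0.2003]
tcp_rot: [179.6, -0.1, 87.9]
wrist_force: [0.3, 1.2, 6.5]
opening: 0.0108
grasp_force: 60.9
```

Emit:
carry_out(
  targets="0 0 -0.2 0 0 0 -1;0 0 -0.5 0 0 0 -1;0 0 -0.6 0 0 0 -1;0 0 -0.6 0 0 0 -1;0 0 -0.3 0 0 0 -1;0 0 0 0 0 0 -1;0 0 0 0 0 0 -1;0 0 0 0 0 0 -1",
)

```text
time: 22.7
ee_pos: [0.597, -0.1073, 0.2849]
tcp_rot: [179.9, -0.1, 87.9]
wrist_force: [-0.1, -0.1, -1.0]
opening: 0.0106
grasp_force: 59.9
```

```bash
python3 - <<'E'
from h import *
a=np.radians(2.5);c=np.array([.5433,.109])+.05*np.array([np.cos(a),np.sin(a)]);g=c+.004*np.array([np.sin(a),-np.cos(a)]);print(g)
go(*g,.275,92.5,10)
E
```

```text
[0.59342689 0.10718478]
now [ 0.597  -0.1073  0.2849] [ 1.7991e+02 -8.0000e-02  8.7910e+01] F [-0.1 -0.1 -1. ] open 0.0106 t 22.7
turn total [ 0.016 -0.013 -0.801] shift/row after the turn [0.5361 0.0146 0.0248] total [5.361 0.146 0.248]
```

Emit:
carry_out(
  targets="0 0 0 0 0 -0.4 -1;0 0 0 0 0 -0.401 -1;0.4 0.015 0 0 0 0 -1;0.6 0.015 0 0 0 0 -1;0.6 0.015 0 0 0 0 -1;0.6 0.015 0 0 0 0 -1;0.6 0.015 0 0 0 0 -1;0.6 0.015 0 0 0 0 -1",
)

```text
time: 23.37
ee_pos: [0.5944, 0.0297, 0.2846]
tcp_rot: [180.0, -0.0, 92.5]
wrist_force: [-0.2, 0.6, -1.6]
opening: 0.0105
grasp_force: 59.8
```

Emit:
carry_out(
  targets="0.6 0.015 0 0 0 0 -1;0.6 0.015 0 0 0 0 -1;0.5 0.014 0 0 0 0 -1;0.22 0.012 0 0 0 0 -1;0 0 0 0 0 0 -1;0 0 0 0 0 0 -1;0 0 0.2 0 0 0 -1;0 0 0 0 0 0 -1",
)

```text
time: 24.03
ee_pos: [0.5936, 0.1044, 0.2768]
tcp_rot: [179.9, -0.0, 92.4]
wrist_force: [0.2, -0.4, -3.0]
opening: 0.0109
grasp_force: 59.8
```

```bash
python3 -c "
from h import *
go(.5935,.1055,.258,92.5,8)"
```

```text
now [0.5936 0.1044 0.2768] [ 1.7991e+02 -2.0000e-02  9.2430e+01] F [ 0.2 -0.4 -3. ] open 0.0109 t 24.03
turn total [ 0.016 -0.004 -0.013] shift/row after the turn [ 0.0035 -0.0002  0.0588] total [ 0.028 -0.002  0.471]
```

Emit:
carry_out(
  targets="0.013 0 0.12 0 0 0 -1;0 0 0.12 0 0 0 -1;0 0 0.12 0 0 0 -1;0 0 0.12 0 0 0 -1;0 0 0 0 0 0 -1;0 0 0 0 0 0 -1;0 0 0 0 0 0 -1;0 0 0 0 0 0 -1",
)

```text
time: 24.7
ee_pos: [0.5939, 0.1061, 0.2599]
tcp_rot: [179.8, -0.1, 92.5]
wrist_force: [-0.2, 1.0, -2.1]
opening: 0.0105
grasp_force: 59.8
```

Emit:
carry_out(
  targets="0 0 0.08 0 0 0 -1;0 0 0 0 0 0 -1;0 0 0.08 0 0 0 -1;0 0 0 0 0 0 -1;0 0 0 0 0 0 -1;0 0 0 0 0 0 -1;0 0 0 0 0 0 -1;0 0 0 0 0 0 -1",
)

```text
time: 25.37
ee_pos: [0.5939, 0.1061, 0.2532]
tcp_rot: [179.8, -0.1, 92.5]
wrist_force: [-0.8, -0.3, -0.6]
opening: 0.0102
grasp_force: 59.8
```

Emit:
carry_out(
  targets="0 0 0.15 0 0 0 -1;0 0 0.15 0 0 0 -1;0 0 0.15 0 0 0 -1;0 0 0 0 0 0 -1;0 0 0.05 0 0 0 -1;0 0 0.05 0 0 0 -1;0 0 0 0 0 0 -1;0 0 0 0 0 0 -1",
)

```text
time: 26.03
ee_pos: [0.594, 0.1061, 0.2312]
tcp_rot: [179.8, -0.1, 92.5]
wrist_force: [0.9, -0.5, -1.7]
opening: 0.0103
grasp_force: 59.8
```

Emit:
carry_out(
  targets="0 0 0.06 0 0 0 -1;0 0 0.06 0 0 0 -1;0 0 0.06 0 0 0 -1;0 0 0.06 0 0 0 -1;0 0 0 0 0 0 -1;0 0 0 0 0 0 -1;0 0 0 0 0 0 -1;0 0 0 0 0 0 -1",
)

```text
time: 26.7
ee_pos: [0.5939, 0.1061, 0.2214]
tcp_rot: [179.8, -0.0, 92.5]
wrist_force: [-0.4, 0.1, -2.0]
opening: 0.0108
grasp_force: 59.8
```

Emit:
carry_out(
  targets="0 0 0.06 0 0 0 -1;0 0 0.06 0 0 0 -1;0 0 0.06 0 0 0 -1;0 0 0.06 0 0 0 -1;0 0 0 0 0 0 -1;0 0 0 0 0 0 -1;0 0 0 0 0 0 -1;0 0 0 0 0 0 -1",
)

```text
time: 27.37
ee_pos: [0.5939, 0.1061, 0.2123]
tcp_rot: [179.8, -0.1, 92.5]
wrist_force: [-5.2, -0.8, 6.2]
opening: 0.0107
grasp_force: 60.7
```

Emit:
carry_out(
  targets="0 0 0.02 0 0 0 -1;0 0 0 0 0 0 -0.55;0 0 0 0 0 0 -0.55;0 0 0 0 0 0 -0.55;0 0 0 0 0 0 -0.55;0 0 -0.2 0 0 0 -0.55;0 0 -0.5 0 0 0 -0.55;0 0 -0.7 0 0 0 -0.55",
)

```text
time: 28.03
ee_pos: [0.5932, 0.1059, 0.2659]
tcp_rot: [-180.0, -0.0, 92.5]
wrist_force: [1.0, -0.6, -0.1]
opening: 0.0191
grasp_force: 0.0
```

Emit:
carry_out(
  targets="0 0 -0.7 0 0 0 -0.3;-0.5 0 0 0 0 0 0;-0.8 0 0 0 0 0 0;-0.8 0 0 0 0 0 0;-0.8 0 0 0 0 0 0;-0.8 -0.5 0 0 0 0 0;-0.8 -0.5 0 0 0 0 0;-0.8 -0.5 0 0 0 0 0",
)

```text
time: 28.7
ee_pos: [0.5422, -0.1098, 0.2951]
tcp_rot: [179.8, -0.0, 92.5]
wrist_force: [0.1, -0.2, 0.6]
opening: 0.0426
grasp_force: 0.0
```

Emit:
carry_out(
  targets="-0.8 -0.5 0 0 0 -0.98 0;0 0 0 0 0 -0.98 0;0 0 0 0 0 -0.98 0;0 0 0 0 0 -0.98 0;0 0 0 0 0 -0.98 0;0 0 0 0 0 -0.98 0;0 0 0 0 0 -0.98 0;0 0 0 0 0 -0.98 0",
)

```text
time: 29.37
ee_pos: [0.5244, -0.1413, 0.2953]
tcp_rot: [179.8, 0.1, 137.7]
wrist_force: [-0.8, -0.1, 0.1]
opening: 0.0426
grasp_force: 0.0
```

Emit:
carry_out(
  targets="0 0 0 0 0 -0.98 0;0 0 0 0 0 -0.98 0;0 0 0 0 0 -0.98 0;0 0 0 0 0 -0.98 0;0 0 0 0 0 -0.98 0;0 0 0 0 0 -0.98 0;0 0 0 0 0 -0.98 0;0 0 0 0 0 -0.98 0",
)

```text
time: 30.03
ee_pos: [0.5245, -0.1413, 0.2953]
tcp_rot: [180.0, 0.2, -177.4]
wrist_force: [0.1, 0.6, -0.2]
opening: 0.043
grasp_force: 0.0
```

```bash
python3 - <<'E'
from h import *
t=camera("top");crop(t,(225,110,425,260),4,"pics/t8.png")
go(.4561,-.2486,.245,-177.8,10)
E
```

```text
now [ 0.5245 -0.1413  0.2952] [ 179.97    0.24 -176.99] F [-0.4 -0.7  0.1] open 0.0428 t 30.08
turn total [0.006 0.042 0.141] shift/row after the turn [ 0.1811 -0.2616  0.1256] total [ 1.811 -2.616  1.256]
```

View pics/t8.png

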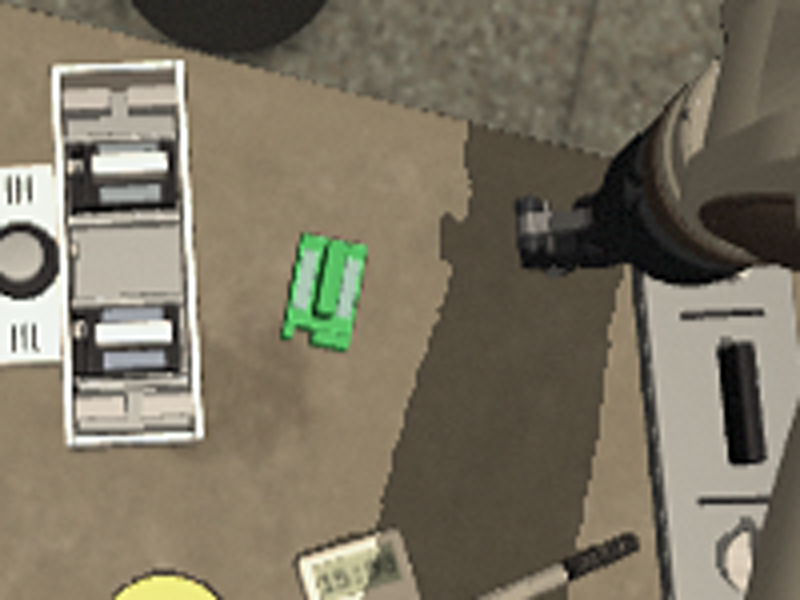

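Both cartridges sit in the end bays, at (130,165) and (130,333) in the crop, with ribs in the notches and the middle bay free. The cover is undisturbed at the right, with its handle at (742,400).

Emit:
carry_out(
  targets="0 0 0 0 0.04 0.141 0;0.36 -0.52 0 0 0 0 0;0.36 -0.52 0 0 0 0 0;0.36 -0.52 0 0 0 0 0;0.36 -0.52 0 0 0 0 0;0.36 -0.52 0 0 0 0 0;0 0 0.6 0 0 0 0;0 0 0.6 0 0 0 0",
)

```text
time: 30.75
ee_pos: [0.4549, -0.2485, 0.2477]
tcp_rot: [-179.9, 0.2, -178.9]
wrist_force: [0.4, -0.7, -0.3]
opening: 0.0425
grasp_force: 0.0
```

Emit:
carry_out(
  targets="0 0 0 0 0 0 0;0 0 0 0 0 0 0;0 0 0 0 0 0 0;0 0 0 0 0 0 0;0 0 0 0 0 0 0;0 0 0 0 0 0 0;0 0 0 0 0 0 0;0 0 0 0 0 0 0",
)

```text
time: 31.42
ee_pos: [0.4553, -0.247, 0.2469]
tcp_rot: [180.0, 0.0, -178.5]
wrist_force: [-0.0, -0.2, -0.1]
opening: 0.0424
grasp_force: 0.0
```

```bash
python3 - <<'E'
from h import *
go(.4561,-.2486,.2,-177.8,4)
E
```

```text
now [ 0.4553 -0.247   0.2469] [ 179.96    0.   -178.47] F [-0.  -0.2 -0.1] open 0.0424 t 31.42
turn total [ 0.007  0.    -0.116] shift/row after the turn [-0.0045 -0.01    0.293 ] total [-0.018 -0.04   1.172]
```

Emit:
carry_out(
  targets="-0.018 -0.04 0 0 0 -0.116 0;0 0 0.4 0 0 0 0;0 0 0.4 0 0 0 0;0 0 0.3 0 0 0 0;0 0 0.06 0 0 0 0;0 0 0 0 0 0 0;0 0 0 0 0 0 -1;0 0 0 0 0 0 -1",
  newtons=90,
)

```text
time: 32.08
ee_pos: [0.4562, -0.2488, 0.2011]
tcp_rot: [180.0, 0.0, -177.8]
wrist_force: [-0.4, -0.4, -0.1]
opening: 0.0191
grasp_force: 0.0
```

Emit:
carry_out(
  targets="0 0 0 0 0 0 -1;0 0 0 0 0 0 -1;0 0 0 0 0 0 -1;0 0 0 0 0 0 -1;0 0 0 0 0 0 -1;0 0 0 0 0 0 -1;0 0 0 0 0 0 -1;0 0 0 0 0 0 -1",
)

```text
time: 32.75
ee_pos: [0.4562, -0.2487, 0.2014]
tcp_rot: [180.0, 0.1, -177.8]
wrist_force: [-1.5, 2.2, 6.7]
opening: 0.01
grasp_force: 89.3
```

Emit:
carry_out(
  targets="0 0 -0.2 0 0 0 -1;0 0 -0.5 0 0 0 -1;0 0 -0.6 0 0 0 -1;0 0 -0.6 0 0 0 -1;0 0 -0.6 0 0 0 -1;0 0 -0.4 0 0 0 -1;0 0 0 0 0 0 -1;0 0 0 0 0 0 -1",
)

```text
time: 33.42
ee_pos: [0.4561, -0.2488, 0.3164]
tcp_rot: [180.0, 0.0, -177.8]
wrist_force: [-1.5, -0.3, -4.8]
opening: 0.0099
grasp_force: 88.3
```

```bash
python3 - <<'E'
from h import *
go(.5433,.1092,.30,-177.6,20)
E
```

```text
now [ 0.4561 -0.2488  0.3164] [ 1.7998e+02  2.0000e-02 -1.7780e+02] F [-1.5 -0.3 -4.8] open 0.0099 t 33.42
turn total [ 0.004  0.004 -0.036] shift/row after the turn [-0.1277  0.4425  0.0205] total [-2.553  8.851  0.41 ]
```

Emit:
carry_out(
  targets="-0.077 0.266 0 0 0 0 -1;-0.142 0.492 0 0 0 0 -1;-0.142 0.492 0 0 0 0 -1;-0.142 0.492 0 0 0 0 -1;-0.142 0.492 0 0 0 0 -1;-0.142 0.492 0 0 0 0 -1;-0.142 0.492 0 0 0 0 -1;-0.142 0.492 0 0 0 0 -1",
)

```text
time: 34.08
ee_pos: [0.4929, -0.0972, 0.3143]
tcp_rot: [179.9, -0.2, -177.8]
wrist_force: [0.0, 0.2, -4.7]
opening: 0.0104
grasp_force: 88.2
```

Emit:
carry_out(
  targets="-0.142 0.492 0 0 0 0 -1;-0.142 0.492 0 0 0 0 -1;-0.142 0.492 0 0 0 0 -1;-0.142 0.492 0 0 0 0 -1;-0.142 0.492 0 0 0 0 -1;-0.142 0.492 0 0 0 0 -1;-0.142 0.492 0 0 0 0 -1;-0.142 0.492 0 0 0 0 -1",
)

```text
time: 34.75
ee_pos: [0.5321, 0.0618, 0.3144]
tcp_rot: [180.0, -0.2, -177.8]
wrist_force: [0.1, 0.3, -3.6]
opening: 0.0104
grasp_force: 88.2
```

Emit:
carry_out(
  targets="-0.142 0.492 0 0 0 0 -1;-0.142 0.492 0 0 0 0 -1;-0.062 0.221 0 0 0 0 -1;0 0 0 0 0 0 -1;0 0 0.1 0 0 0 -1;0 0 0.1 0 0 0 -1;0 0 0 0 0 0 -1;0 0 0 0 0 0 -1",
)

```text
time: 35.42
ee_pos: [0.5442, 0.1082, 0.3079]
tcp_rot: [180.0, -0.1, -177.9]
wrist_force: [-0.1, 1.2, -3.7]
opening: 0.0103
grasp_force: 88.3
```

```bash
python3 - <<'E'
from h import *
go(.5433,.1092,.2474,-177.8,10)
E
```

```text
now [0.5442 0.1082 0.3079] [ 1.7996e+02 -8.0000e-02 -1.7786e+02] F [-0.1  1.2 -3.7] open 0.0103 t 35.42
turn total [ 0.006 -0.013 -0.011] shift/row after the turn [0.0022 0.0026 0.1511] total [0.022 0.026 1.511]
```

Emit:
carry_out(
  targets="0.022 0.026 0.2 0 0 0 -1;0 0 0.3 0 0 0 -1;0 0 0.3 0 0 0 -1;0 0 0.2 0 0 0 -1;0 0 0 0 0 0 -1;0 0 0 0 0 0 -1;0 0 0 0 0 0 -1;0 0 0 0 0 0 -1",
)

```text
time: 36.08
ee_pos: [0.5437, 0.1101, 0.269]
tcp_rot: [179.9, 0.0, -177.8]
wrist_force: [-0.6, -0.9, -4.5]
opening: 0.0099
grasp_force: 88.3
```

Emit:
carry_out(
  targets="0 0 0.05 0 0 0 -1;0 0 0.05 0 0 0 -1;0 0 0.05 0 0 0 -1;0 0 0.05 0 0 0 -1;0 0 0 0 0 0 -1;0 0 0 0 0 0 -1;0 0 0 0 0 0 -1;0 0 0 0 0 0 -1",
)

```text
time: 36.75
ee_pos: [0.5436, 0.11, 0.2605]
tcp_rot: [180.0, -0.0, -177.8]
wrist_force: [0.3, -0.4, -3.3]
opening: 0.0101
grasp_force: 88.4
```

Emit:
carry_out(
  targets="0 -0.02 0 0 0 0 -1;0 0 0.06 0 0 0 -1;0 0 0.06 0 0 0 -1;0 0 0.06 0 0 0 -1;0 0 0.06 0 0 0 -1;0 0 0 0 0 0 -1;0 0 0 0 0 0 -1;0 0 0 0 0 0 -1",
)

```text
time: 37.42
ee_pos: [0.5436, 0.1092, 0.2509]
tcp_rot: [179.9, -0.0, -177.8]
wrist_force: [-0.3, 0.1, -3.8]
opening: 0.0105
grasp_force: 88.4
```

Emit:
carry_out(
  targets="0 0 0.03 0 0 0 -1;0 0 0.03 0 0 0 -1;0 0 0.03 0 0 0 -1;0 0 0.03 0 0 0 -1;0 0 0 0 0 0 -1;0 0 0 0 0 0 -1;0 0 0 0 0 0 -1;0 0 0 0 0 0 -1",
)

```text
time: 38.08
ee_pos: [0.5434, 0.1092, 0.2474]
tcp_rot: [179.9, 0.0, -177.8]
wrist_force: [-4.6, -1.1, 6.6]
opening: 0.0101
grasp_force: 90.0
```

Emit:
carry_out(
  targets="0 0 0 0 0 0 -0.4;0 0 0 0 0 0 -0.4;0 0 0 0 0 0 -0.4;0 0 -0.2 0 0 0 -0.3;0 0 -0.4 0 0 0 -0.3;0 0 -0.4 0 0 0 -0.3;0 0 -0.4 0 0 0 -0.3;0 0 0 0 0 0 -0.3",
)

```text
time: 38.75
ee_pos: [0.5442, 0.1093, 0.3059]
tcp_rot: [179.9, 0.3, -177.8]
wrist_force: [0.2, -0.0, 0.6]
opening: 0.0301
grasp_force: 0.0
```

```bash
python3 - <<'E'
from h import *
go(.633,.1128,.264,-177.8,10)
E
```

```text
now [0.5442 0.1093 0.3059] [ 179.9     0.26 -177.81] F [ 0.2 -0.   0.6] open 0.0301 t 38.75
turn total [ 0.017  0.045 -0.001] shift/row after the turn [-2.223e-01  2.000e-04  1.048e-01] total [-2.223e+00  2.000e-03  1.048e+00]
```

Emit:
carry_out(
  targets="-0.3 0 0 0 0 0.4 -0.2;-0.4 0 0 0 0 0 -0.2;-0.4 0 0 0 0 0 -0.2;-0.4 0 0 0 0 0 -0.2;-0.4 0 0 0 0 0 -0.2;-0.323 0 0 0 0 0 -0.2;0 0 0 0 0 0 -0.2;0 0 0 0 0 0 -0.2",
)

```text
time: 39.42
ee_pos: [0.6326, 0.1095, 0.3011]
tcp_rot: [180.0, -0.1, 179.9]
wrist_force: [0.0, -0.9, -0.6]
opening: 0.0341
grasp_force: 0.0
```

```bash
python3 - <<'E'
from h import *
t=camera("top");s=camera("side")
cv2.imwrite("pics/w.png",cv2.cvtColor(np.hstack([cv2.resize(x,None,fx=5,fy=5,interpolation=cv2.INTER_CUBIC) for x in(t[110:220,215:295],s[165:275,205:285])]),cv2.COLOR_RGB2BGR))
go(.633,.1128,.264,180,10)
E
```

```text
now [0.632  0.1095 0.3018] [ 1.7996e+02 -6.0000e-02  1.7990e+02] F [-0.8  0.9  0.3] open 0.0345 t 39.52
turn total [ 0.008 -0.011 -0.017] shift/row after the turn [-0.0026  0.0083  0.0944] total [-0.026  0.083  0.944]
```

View pics/w.png

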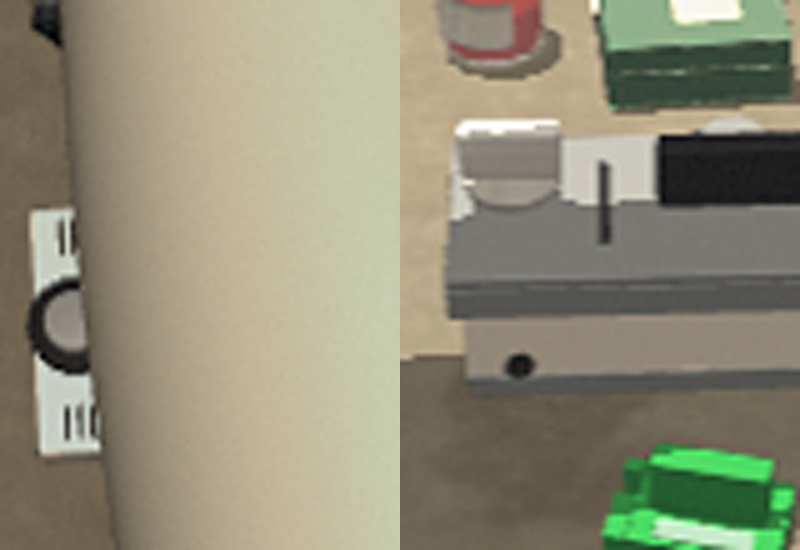

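The pair of crops shows the cover flat on the reader in the side view, with stud_0's wing at (508,150) in the crop along x. The arm hides the top view.

Emit:
carry_out(
  targets="-0.026 0.083 0 0 0 0 -0.2;0 0 0.3 0 0 0 -0.2;0 0 0.3 0 0 0 -0.2;0 0 0.3 0 0 0 -0.2;0 0 0 0 0 0 -0.2;0 0 0 0 0 0 -1;0 0 0 0 0 0 -1;0 0 0 0 0 0 -1",
)

```text
time: 40.18
ee_pos: [0.6335, 0.1128, 0.2664]
tcp_rot: [179.9, -0.0, 179.9]
wrist_force: [-0.8, -0.0, -1.9]
opening: 0.0073
grasp_force: 89.5
```

Emit:
carry_out(
  targets="0 0 0 0 0 0 -1;0 0 0 0 0 0 -1;0 0 0 0 0 0 -1;0 0 0 0 0 0 -1;0 0 0 0 0 0 -1;0 0 0 0 0 0 -1;0 0 0 0 0 0 -1;0 0 0 0 0 0 -1",
)

```text
time: 40.85
ee_pos: [0.6335, 0.1129, 0.2663]
tcp_rot: [179.9, -0.0, 179.9]
wrist_force: [-1.8, 0.2, 2.8]
opening: 0.007
grasp_force: 90.2
```

Gripped. Push in about 9 mm.

Emit:
carry_out(
  targets="0 0 0.06 0 0 0 -1;0 0 0.06 0 0 0 -1;0 0 0.06 0 0 0 -1;0 0 0.04 0 0 0 -1;0 0 0 0 0 0 -1;0 0 0 0 0 0 -1;0 0 0 0 0 0 -1;0 0 0 0 0 0 -1",
)

```text
time: 41.52
ee_pos: [0.6335, 0.1129, 0.2582]
tcp_rot: [179.9, 0.0, 179.9]
wrist_force: [-3.5, -0.8, 8.6]
opening: 0.0073
grasp_force: 91.1
```

Emit:
carry_out(
  targets="0 0 0.02 0 0 0.8 -1;0 0 0 0 0 0.9 -1;0 0 0 0 0 0.9 -1;0 0 0 0 0 0.9 -1;0 0 0 0 0 0.9 -1;0 0 0 0 0 0.9 -1;0 0 0 0 0 0.9 -1;0 0 0 0 0 0.9 -1",
)

```text
time: 42.18
ee_pos: [0.6335, 0.1129, 0.2575]
tcp_rot: [179.9, -0.0, 139.0]
wrist_force: [-3.6, 0.1, 7.7]
opening: 0.0074
grasp_force: 91.1
```

```bash
python3 -c "
from h import *
go(.6335,.1129,.2575,98,10);print(monitor.get_obs()['torque'],monitor.get_obs()['grasp_force'])"
```

```text
now [0.6335 0.1129 0.2575] [ 1.7992e+02 -1.0000e-02  1.3898e+02] F [-3.6  0.1  7.7] open 0.0074 t 42.18
turn total [ 1.200e-02 -6.000e-03  7.152e+00] shift/row after the turn [ 0.0001  0.     -0.    ] total [ 0.001  0.    -0.   ]
[-0.08288126  0.82649795  0.06196967] 91.14532828330994
```

Emit:
carry_out(
  targets="0 0 0 0 0 0.9 -1;0 0 0 0 0 0.9 -1;0 0 0 0 0 0.9 -1;0 0 0 0 0 0.9 -1;0 0 0 0 0 0.9 -1;0 0 0 0 0 0.9 -1;0 0 0 0 0 0.9 -1;0 0 0 0 0 0.4 -1",
)

```text
time: 42.85
ee_pos: [0.6335, 0.1129, 0.2575]
tcp_rot: [179.9, -0.1, 100.6]
wrist_force: [-3.5, -1.0, 8.0]
opening: 0.0071
grasp_force: 91.1
```

```bash
python3 -c "
from h import *
go(.6335,.1129,.2575,98,10);print(monitor.get_obs()['torque'],monitor.get_obs()['grasp_force'])"
```

```text
now [0.6335 0.1129 0.2575] [ 1.7994e+02 -5.0000e-02  1.0055e+02] F [-3.5 -1.   8. ] open 0.0071 t 42.85
turn total [ 0.011 -0.009  0.446] shift/row after the turn [ 0.     -0.0001 -0.0001] total [ 0.    -0.001 -0.001]
[-0.13869428  0.80653758  0.10938934] 91.10294222831726
```

Turn a little more to the stop, then release and lift.

Emit:
carry_out(
  targets="0 0 0 0 0 0.15 -1;0 0 0 0 0 0.15 -1;0 0 0 0 0 0.1 -1;0 0 0 0 0 0 -1;0 0 0 0 0 0 -1;0 0 0 0 0 0 -1;0 0 0 0 0 0 -1;0 0 0 0 0 0 -1",
)

```text
time: 43.52
ee_pos: [0.6335, 0.1129, 0.2575]
tcp_rot: [179.9, -0.1, 98.6]
wrist_force: [-3.5, -1.0, 9.1]
opening: 0.0072
grasp_force: 91.2
```

```bash
python3 -c "
from h import *
o=monitor.get_obs();print(o['torque'],o['tcp_rot'])"
```

```text
[-0.15689314  0.73610311  0.22390303] [ 1.79941389e+02 -5.28455493e-02  9.85644305e+01]
```

Emit:
carry_out(
  targets="0 0 0 0 0 0 -0.3;0 0 0 0 0 0 -0.3;0 0 0 0 0 0 -0.3;0 0 0 0 0 0 -0.3;0 0 0 0 0 0 -0.3;0 0 -0.3 0 0 0 -0.3;0 0 -0.4 0 0 0 -0.3;0 0 -0.4 0 0 0 -0.3",
)

```text
time: 44.18
ee_pos: [0.6334, 0.1128, 0.3014]
tcp_rot: [-180.0, -0.1, 98.5]
wrist_force: [0.8, -0.7, -0.6]
opening: 0.0297
grasp_force: 0.0
```

Emit:
carry_out(
  targets="0 0 0 0 0 -0.947 -0.3;0 0 0 0 0 -0.947 -0.3;0 0 0 0 0 -0.947 -0.3;0 0 0 0 0 -0.947 -0.3;0 0 0 0 0 -0.947 -0.3;0 0 0 0 0 -0.947 -0.3;0 0 0 0 0 -0.947 -0.3;0 0 0 0 0 -0.947 -0.3",
)

```text
time: 44.85
ee_pos: [0.6336, 0.1128, 0.3014]
tcp_rot: [179.9, -0.0, 142.2]
wrist_force: [0.7, 0.5, -0.2]
opening: 0.0301
grasp_force: 0.0
```

Emit:
carry_out(
  targets="0 0 0 0 0 -0.947 -0.2;0 0 0 0 0 -0.947 -0.2;0 0 0 0 0 -0.947 -0.2;0 0 0 0 0 -0.947 -0.2;0 0 0 0 0 -0.947 -0.2;0 0 0 0 0 -0.947 -0.2;0 0 0 0 0 -0.947 -0.2;0.4 0 0 0 0 0 -0.2",
)

```text
time: 45.52
ee_pos: [0.6188, 0.1128, 0.3008]
tcp_rot: [179.9, 0.0, -179.7]
wrist_force: [1.0, -1.3, 0.6]
opening: 0.0346
grasp_force: 0.0
```

Emit:
carry_out(
  targets="0.6 -0.03 0 0 0 0 -0.2;0.6 -0.03 0 0 0 0 -0.2;0.6 -0.03 0 0 0 0 -0.2;0.6 -0.03 0 0 0 0 -0.2;0.6 -0.03 0 0 0 0 -0.2;0.6 -0.03 0 0 0 0 -0.2;0.4 -0.01 0 0 0 0 -0.2;0.145 0 0 0 0 0 -0.2",
)

```text
time: 46.18
ee_pos: [0.45, 0.1054, 0.3018]
tcp_rot: [179.9, 0.0, 179.9]
wrist_force: [-0.2, 0.4, -0.0]
opening: 0.034
grasp_force: 0.0
```

Emit:
carry_out(
  targets="0 0 0 0 0 0 -0.2;0 0 0 0 0 0 -0.2;0 0 0 0 0 0 -0.2;0 0 0 0 0 0 -0.2;0 0 0 0 0 0 -0.2;0 0 0 0 0 0 -0.2;0 0 0 0 0 0 -0.2;0 0 0 0 0 0 -0.2",
)

```text
time: 46.85
ee_pos: [0.4519, 0.1054, 0.3003]
tcp_rot: [180.0, -0.0, 179.9]
wrist_force: [0.5, -0.2, 0.8]
opening: 0.0345
grasp_force: 0.0
```

```bash
python3 - <<'E'
from h import *
go(.4517,.1053,.266,180,10)
s=camera("side");t=camera("top")
cv2.imwrite("pics/w2.png",cv2.cvtColor(np.hstack([cv2.resize(x,None,fx=5,fy=5,interpolation=cv2.INTER_CUBIC) for x in(t[110:220,215:295],s[165:275,265:345])]),cv2.COLOR_RGB2BGR))
E
```

```text
now [0.4519 0.1054 0.3003] [ 1.7995e+02 -4.0000e-02  1.7993e+02] F [ 0.5 -0.2  0.8] open 0.0345 t 46.85
turn total [ 0.008 -0.007 -0.012] shift/row after the turn [ 0.0004 -0.0004  0.0858] total [ 0.004 -0.004  0.858]
```

Emit:
carry_out(
  targets="0 0 0.3 0 0 0 -0.2;0 0 0.3 0 0 0 -0.2;0 0 0.25 0 0 0 -0.2;0 0 0 0 0 0 -0.2;0 0 0 0 0 0 -1;0 0 0 0 0 0 -1;0 0 0 0 0 0 -1;0 0 0 0 0 0 -1",
)

```text
time: 47.62
ee_pos: [0.4517, 0.1055, 0.2668]
tcp_rot: [179.9, -0.0, 179.9]
wrist_force: [-1.4, 0.4, -0.3]
opening: 0.0069
grasp_force: 89.6
```

Emit:
carry_out(
  targets="0 0 0 0 0 0 -1;0 0 0 0 0 0 -1;0 0 0 0 0 0 -1;0 0 0.06 0 0 0 -1;0 0 0.06 0 0 0 -1;0 0 0.06 0 0 0 -1;0 0 0.05 0 0 0 -1;0 0 0 0 0 0 -1",
)

```text
time: 48.28
ee_pos: [0.4517, 0.1055, 0.2576]
tcp_rot: [179.9, 0.0, 179.9]
wrist_force: [-4.2, 0.2, 8.7]
opening: 0.0073
grasp_force: 90.8
```

Emit:
carry_out(
  targets="0 0 0 0 0 0 -1;0 0 0 0 0 0 -1;0 0 0 0 0 0 -1;0 0 0 0 0 0 -1;0 0 0 0 0 0 -1;0 0 0 0 0 0 -1;0 0 0 0 0 0 -1;0 0 0 0 0 0 -1",
)

```text
time: 48.95
ee_pos: [0.4517, 0.1055, 0.258]
tcp_rot: [179.9, 0.0, 179.9]
wrist_force: [-5.0, 0.3, 9.1]
opening: 0.0073
grasp_force: 90.8
```

Emit:
carry_out(
  targets="0 0 0.015 0 0 0.8 -1;0 0 0 0 0 0.9 -1;0 0 0 0 0 0.9 -1;0 0 0 0 0 0.9 -1;0 0 0 0 0 0.9 -1;0 0 0 0 0 0.9 -1;0 0 0 0 0 0.9 -1;0 0 0 0 0 0.9 -1",
)

```text
time: 49.62
ee_pos: [0.4517, 0.1055, 0.2575]
tcp_rot: [179.9, -0.0, 139.0]
wrist_force: [-4.4, 0.4, 9.0]
opening: 0.0071
grasp_force: 90.9
```

Emit:
carry_out(
  targets="0 0 0 0 0 0.9 -1;0 0 0 0 0 0.9 -1;0 0 0 0 0 0.9 -1;0 0 0 0 0 0.9 -1;0 0 0 0 0 0.9 -1;0 0 0 0 0 0.9 -1;0 0 0 0 0 0.9 -1;0 0 0 0 0 0.4 -1",
)

```text
time: 50.28
ee_pos: [0.4517, 0.1056, 0.2575]
tcp_rot: [180.0, -0.1, 100.6]
wrist_force: [-3.2, 0.6, 8.3]
opening: 0.0076
grasp_force: 90.9
```

Emit:
carry_out(
  targets="0 0 0 0 0 0.15 -1;0 0 0 0 0 0.15 -1;0 0 0 0 0 0.1 -1;0 0 0 0 0 0 -1;0 0 0 0 0 0 -1;0 0 0 0 0 0 -1;0 0 0 0 0 0 -1;0 0 0 0 0 0 -1",
)

```text
time: 50.95
ee_pos: [0.4517, 0.1056, 0.2575]
tcp_rot: [180.0, -0.1, 98.6]
wrist_force: [-3.9, 1.0, 9.1]
opening: 0.0071
grasp_force: 90.9
```

```bash
python3 -c "
from h import *
o=monitor.get_obs();print(o['torque'],o['tcp_rot'])"
```

```text
[0.13104703 0.97410231 0.14060424] [ 1.79962403e+02 -7.41137002e-02  9.85851809e+01]
```

Emit:
carry_out(
  targets="0 0 0 0 0 0.15 -1;0 0 0 0 0 0.1 -1;0 0 0 0 0 0 -1;0 0 0 0 0 0 -1;0 0 0 0 0 0 -0.3;0 0 0 0 0 0 -0.3;0 0 0 0 0 0 -0.3;0 0 0 0 0 0 -0.3",
)

```text
time: 51.62
ee_pos: [0.4518, 0.1055, 0.2564]
tcp_rot: [-180.0, -0.0, 97.1]
wrist_force: [-0.0, 0.1, 0.5]
opening: 0.03
grasp_force: 0.0
```

Emit:
carry_out(
  targets="0 0 -0.3 0 0 0 -0.3;0 0 -0.5 0 0 0 -0.3;0 0 -0.6 0 0 0 -1;-0.6 0 0 0 0 0 -1;-0.8 0 0 0 0 0 -1;-0.8 0 0 0 0 0 -1;-0.8 0 0 0 0 0 -1;-0.8 0 0 0 0 0 -1",
)

```text
time: 52.28
ee_pos: [0.4706, -0.0468, 0.3136]
tcp_rot: [180.0, -0.0, 97.2]
wrist_force: [1.1, 0.2, 0.6]
opening: 0.0004
grasp_force: 0.0
```

```bash
python3 - <<'E'
from h import *
t=camera("top");s=camera("side")
cv2.imwrite("pics/w3.png",cv2.cvtColor(np.hstack([cv2.resize(x,None,fx=5,fy=5,interpolation=cv2.INTER_CUBIC) for x in(t[110:228,215:285],s[175:243,205:295][:, :0] if 0 else np.vstack([s[170:229,205:285],s[170:229,265:345]]))]),cv2.COLOR_RGB2BGR))
go(.5409,.1735,.26,98,10)
E
```

```text
now [ 0.4709 -0.0486  0.3133] [1.7998e+02 1.0000e-02 9.6910e+01] F [-0.4  0.6 -0.3] open -0.0001 t 52.38
turn total [ 0.003  0.001 -0.191] shift/row after the turn [0.5256 0.2507 0.1332] total [5.256 2.507 1.332]
```

View pics/w3.png

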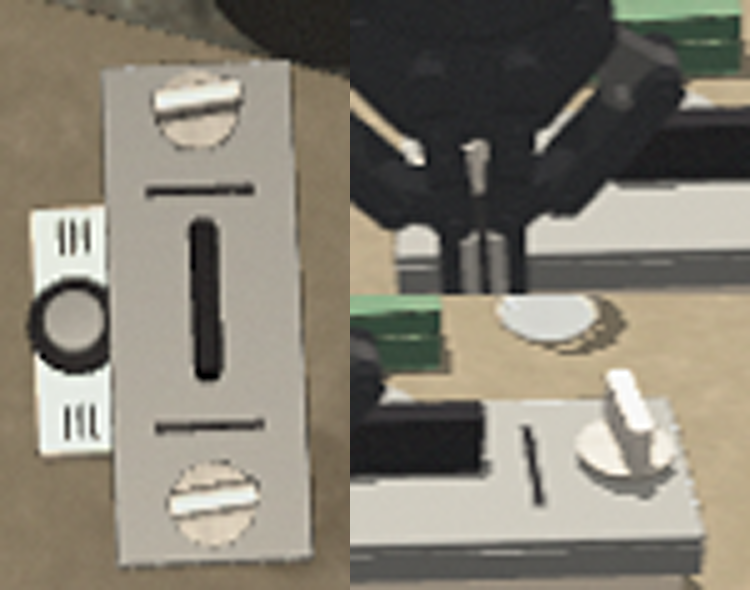

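Both wings now lie across the cover, at (198,95) and (213,500) in the crop, so both studs are turned. The button is at about (72,322).

```bash
python3 - <<'E'
from h import *
for z in(.034,.04):print(plane("top",215+72.5/5-.5,110+322.5/5-.5,z))
go(.541,.175,.25,92.5,10)
E
```

```text
[0.54253672 0.17327335 0.034     ]
[0.54140181 0.1728637  0.04      ]
now [ 0.4709 -0.0486  0.3133] [1.7998e+02 1.0000e-02 9.6910e+01] F [-0.4  0.6 -0.3] open -0.0001 t 52.38
turn total [0.003 0.001 0.769] shift/row after the turn [0.5509 0.1995 0.1582] total [5.509 1.995 1.582]
```

Emit:
carry_out(
  targets="0 0 0 0 0 0.769 -1;0.5 0.2 0 0 0 0 -1;0.6 0.22 0 0 0 0 -1;0.6 0.22 0 0 0 0 -1;0.6 0.22 0 0 0 0 -1;0.6 0.22 0 0 0 0 -1;0.6 0.22 0 0 0 0 -1;0.6 0.22 0 0 0 0 -1",
)

```text
time: 53.05
ee_pos: [0.5236, 0.1232, 0.3134]
tcp_rot: [180.0, -0.1, 92.8]
wrist_force: [0.5, -0.5, 0.4]
opening: 0.0001
grasp_force: 0.0
```

Emit:
carry_out(
  targets="0.6 0.22 0 0 0 0 -1;0.6 0.2 0 0 0 0 -1;0.209 0.06 0 0 0 0 -1;0 0 0 0 0 0 -1;0 0 0 0 0 0 -1;0 0 0 0 0 0 -1;0 0 0 0 0 0 -1;0 0 0 0 0 0 -1",
)

```text
time: 53.72
ee_pos: [0.5399, 0.1776, 0.313]
tcp_rot: [-180.0, -0.1, 92.7]
wrist_force: [-0.7, -0.1, -0.8]
opening: -0.0001
grasp_force: 0.0
```

```bash
python3 - <<'E'
from h import *
go(.5415,.1745,.228,92.5,10)
E
```

```text
now [0.5399 0.1776 0.313 ] [-1.800e+02 -5.000e-02  9.266e+01] F [-0.7 -0.1 -0.8] open -0.0001 t 53.72
turn total [-0.    -0.009  0.028] shift/row after the turn [-0.0079  0.0037  0.2126] total [-0.079  0.037  2.126]
```

Emit:
carry_out(
  targets="-0.07 0.037 0.4 0 0 0 -1;0 0 0.5 0 0 0 -1;0 0 0.5 0 0 0 -1;0 0 0.4 0 0 0 -1;0 0 0.2 0 0 0 -1;0 0 0 0 0 0 -1;0 0 0 0 0 0 -1;0 0 0 0 0 0 -1",
)

```text
time: 54.38
ee_pos: [0.5419, 0.1758, 0.234]
tcp_rot: [179.9, -0.1, 92.7]
wrist_force: [-0.0, 0.1, -0.1]
opening: -0.0002
grasp_force: 0.0
```

Emit:
carry_out(
  targets="0 0 0.08 0 0 0 -1;0 0 0.08 0 0 0 -1;0 0 0 0 0 0 -1;0 0 0 0 0 0 -1;0 0 0 0 0 0 -1;0 0 0 0 0 0 -1;0 0 0 0 0 0 -1;0 0 0 0 0 0 -1",
)

```text
time: 55.05
ee_pos: [0.5416, 0.1759, 0.2264]
tcp_rot: [-180.0, -0.1, 92.7]
wrist_force: [0.1, -0.3, -0.2]
opening: 0.0002
grasp_force: 0.0
```

Emit:
carry_out(
  targets="0 0 0.08 0 0 0 -1;0 0 0.08 0 0 0 -1;0 0 0 0 0 0 -1;0 0 0 0 0 0 -1;0 0 0 0 0 0 -1;0 0 0 0 0 0 -1;0 0 0 0 0 0 -1;0 0 0 0 0 0 -1",
)

```text
time: 55.72
ee_pos: [0.5417, 0.1759, 0.2201]
tcp_rot: [180.0, -0.1, 92.7]
wrist_force: [2.2, 1.0, 4.1]
opening: -0.0002
grasp_force: 2.2
```

Emit:
carry_out(
  targets="0 0 0.06 0 0 0 -1;0 0 0.06 0 0 0 -1;0 0 0 0 0 0 -1;0 0 0 0 0 0 -1;0 0 0 0 0 0 -1;0 0 0 0 0 0 -1;0 0 0 0 0 0 -1;0 0 0 0 0 0 -1",
)

```text
time: 56.38
ee_pos: [0.5416, 0.1759, 0.2189]
tcp_rot: [179.8, -0.1, 92.7]
wrist_force: [-10.0, -3.0, 32.4]
opening: 0.0003
grasp_force: 15.9
```

Emit:
carry_out(
  targets="0 0 -0.1 0 0 0 -1;0 0 -0.3 0 0 0 -1;0 0 -0.6 0 0 0 -1;0 0 -0.6 0 0 0 -1;0 0 -0.8 0 0 0 -1;0 0 -0.8 0 0 0 -1;-0.6 0 0 0 0 0 -1;-0.8 0 0 0 0 0 -1",
)

```text
time: 57.05
ee_pos: [0.5444, 0.1208, 0.3449]
tcp_rot: [179.9, -0.1, 92.9]
wrist_force: [0.6, -0.7, -0.6]
opening: -0.0
grasp_force: 0.0
```

Emit:
carry_out(
  targets="-0.8 0 0 0 0 0 -1;-0.8 0 0 0 0 0 -1;-0.8 0 0 0 0 0 -1;-0.8 0 0 0 0 0 -1;-0.8 0 0 0 0 0 -1;-0.5 0 0 0 0 0 -1;0 0 0 0 0 0 -1;0 0 0 0 0 0 -1",
)

```text
time: 57.72
ee_pos: [0.5527, -0.0609, 0.3424]
tcp_rot: [-179.9, -0.1, 92.6]
wrist_force: [0.0, -0.3, 0.4]
opening: 0.0001
grasp_force: 0.0
```

```bash
python3 - <<'E'
from h import *
t=camera("top");s=camera("side");w=lambda h:(h[...,2]>215)&(h[...,1]<40)
for nm,im in(("top",t),("side",s)):
  for P in((.4517,.1053),(.6335,.1129)):
    u,v=(round(x) for x in proj(nm,np.array([*P,.1])))
    for b in blobs(im,(u-13,v-13,u+14,v+14),w,10)[:2]:print(nm,P,(u,v),b[0],b[1],np.round(b[2][0],1),np.round(b[2][1],1),[plane(nm,*b[2][0],z).round(4)[:2] for z in(.099,.105)])
go(.54,-.1,.4,92,1)
E
```

```text
top (0.4517, 0.1053) (258, 210) 57 [257.16 209.49] [257.3 209.4] [ 3.1 17.3] [array([0.4523, 0.1066]), array([0.4517, 0.1066])]
top (0.4517, 0.1053) (258, 210) 26 [259.54 215.5 ] [260.  215.3] [3.8 7.3] [array([0.4395, 0.1009]), array([0.4391, 0.101 ])]
top (0.6335, 0.1129) (255, 129) 55 [253.56 128.53] [253.9 128.4] [ 3.3 16.4] [array([0.6342, 0.1143]), array([0.6324, 0.1143])]
side (0.4517, 0.1053) (226, 192) 170 [226.76 198.09] [227.5 196. ] [18. 19.] [array([0.4548, 0.0956]), array([0.4556, 0.0878])]
side (0.6335, 0.1129) (320, 190) 73 [324.14 195.93] [324.6 195.6] [16.1  7.1] [array([0.6401, 0.0969]), array([0.6386, 0.0891])]
side (0.6335, 0.1129) (320, 190) 56 [314.38 199.68] [315.3 200.3] [9.2 7.1] [array([0.6209, 0.0827]), array([0.6197, 0.075 ])]
now [ 0.5528 -0.0595  0.3426] [-1.7992e+02 -7.0000e-02  9.2740e+01] F [ 0.1 -0.4  0.4] open 0.0004 t 57.82
turn total [-0.014 -0.013  0.13 ] shift/row after the turn [-1.0015 -0.3551 -1.4349] total [-1.002 -0.355 -1.435]
```

```bash
python3 -c "
from workcell import bot
print(bot.job_done())"
```

```text
the job is handed in; nothing more can be done
None
```

I handed the job in at about 58 s with every step carried out, but the hand-in returned no verdict. Both cartridges are home in the end bays. The cover is back down with both studs pushed in and turned to about their stops. That they stay locked down I inferred from the turn and push readings, not measured directly. The ready button was pressed to its stop and let go.

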